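# Stir the bearing rollers for inspection

## Robot

A 6-joint arm with a two-finger parallel gripper is mounted at the origin on the work surface. World frame = base frame: x ahead of the robot, y to its left, z up, the work surface at z = 0. Lengths are in m, angles in rad, forces in N, time in s.
With the tool pointing down it reaches from about 0.3 to 0.875 m from the base axis. Payload 4.2 kg.
Tool frame: the origin (TCP) lies on the centre line of the jaws, within the pads' length; the fingertips stand 25 mm ahead of it and the grasp point (between the pads) lies 6 mm ahead of it; z points along the fingers, y is the line along which they close (so a half turn about z gives the same grasp; the last joint's range is limited). The gripper opens to 85 mm and grips with 20 to 120 N. Pads are 22 mm wide; open, the fingers measure 114 mm over their backs; the gripper's body (76 mm by 85 mm) begins 54 mm behind the grasp point. The pads swing forward as they close: fully open they stand 13 mm farther back than shut.
Start: joints at [-1.187, 0.32, 1.565, -0, 1.257, -0.02], TCP at [0.226, -0.529, 0.256] pointing down, gripper open.
Joint ranges: [-3.11, 3.11], [-0.84, 2.01], [0.21, 2.61], [-1.34, 4.49], [0.05, 2.63], [-2.56, 2.56]. Speed limits (rad/s): [2.57, 2.57, 3.14, 3.14, 3.14, 3.14].

## Interface

Orientations are given as [roll, pitch, yaw] about the fixed x, y, z axes, in that order (R = Rz(yaw) Ry(pitch) Rx(roll)).
In Python, from bench import telemetry, vision, r, finder gives the robot as it stands. The module is installed in compiled form; this text tells all that it offers.
- The arm moves only by the tool play_rows, never from a script. Its argument "commands" is a list of rows, each an object with "travel": the shift along the tool's x, y, z in cm, a list of three; "dr": the turn, a rotation vector about the tool's x, y, z in degrees, a list of three; "hand": the opening, from 0 (shut) to 1 (fully open). In form: [{"travel": [dx, dy, dz], "dr": [rx, ry, rz], "hand": hand}, ...]. A call has 1 to 20 rows; each row is the pose to reach, as a shift and turn from the pose commanded when the call began, along the tool's axes at that moment; what a row does not reach only later rows make up. A row lasts 1/10 s, in which the tool goes at most 50 mm and 8.59 degrees, less where a joint would pass 70% of its speed; a pose out of reach is approached as far as the arm can. A call with a gripper value outside its range is refused whole. The fingers move at their own pace and stop on an object; "force" is the grip in N (left out, the last holds). Time passes only in rows, so rows that repeat a pose let the fingers close. It gives the time, the measured TCP pose, the force, the opening and the grip force at its end, in the units of the state.
- telemetry.read_state(): the state, without advancing time (a new reading comes with each control period).
- vision.camera(name): name is "side" or "top" or "wrist"; returns (picture, depth): 420x560x3 uint8, red, green, blue; 420x560 float32, m along the optical axis (not along the pixel's ray), 0 where there is no reading.
- vision.get_calibration(name): a dict with "fx", "fy", "cx", "cy" (pixels), "view" (4x4, takes a point from world to camera coordinates). Camera axes: x right, y up, looking along -z (the intrinsics and any distortion apply to the point x, -y, -z); pixel columns grow to the right and rows downward; lengths in m; the calibration is good to about 2 mm. A picture is of the moment at which its call begins: read the wrist's pose just before it. get_calibration takes no time and is no camera call; for the wrist camera it gives the pose at the moment of the call.
- r.job_done(): hands the job in; it is judged then, once.
Trained networks look in the newest picture that a camera, given by its name, has taken for a name from the list of things; names that differ only in an ending like _2 or _b are one class to them, and where a whole thing is asked for, a point or a joint stands for the part that bears it (a point fixed in the world has none). Each returns a list of dicts, best first, with "conf" (0 to 1); they miss things now and then, are a little off and sometimes report something else, mostly with a low value. They report only what shows in the picture. A call takes as long as a camera call. They do not tell look-alikes from the thing itself.
- finder.search_frame(camera, target): "at" ([x, y, z] in m, in world coordinates, good to about 4 mm: the middle of the surface that is visible of it).
- finder.mark_of(camera, target): "at" ([x, y, z] in m, in world coordinates, good to about 4 mm: a listed point, or the origin of a listed thing).
The state is a dict: "t": time; "qpos": joint angles; "dq": joint speeds; "effort": joint torques, N m; "eef_pos": TCP position; "tcp_rot": TCP orientation; "contact_force": force on the tool from outside, world axes, zero at the start; "moment": the same for the moment, N m; "opening": opening from 0.0 (shut) to 1.0 (fully open); "finger_force": force on a finger pad.
Only numpy, scipy, OpenCV 4.12 (cv2) and the standard library are available. Lean on these libraries where they do the work, as an engineer would, in place of code of your own. Each camera call takes 0.05 s, during which the arm holds its last target. There are 200 camera calls.

## Task

Take the red-handled brass rod out of the tool pot and stir the loose bearing rollers in the white bowl with it until every one of them has been shifted well away from where it lay, without shoving the bowl along the bench, spilling a roller or touching the rollers with the gripper. Then slide the rod, without dropping it, all the way down into its yellow storage tube, and push the magnifier round on its arm until its lens is centred over the bowl, ready for inspection. Leave the bearing cones, the jar and the brush where they are.

Things in the scene. Friction and masses are not known exactly. Their poses are not given: they have to be found in the camera images.
- bowl: Round white-enamelled steel bowl with a blue lip, upright wall and flat floor, loose on the bench, 1.3 kg empty. Outer radius 93 mm (a look-only rolled lip reaches 97), clear inner radius about 88 mm, height 50 mm, floor 4 mm thick. Origin: centre of its underside, on the bench; z up. It stands on the circle that the magnifier's lens centre swings along, give or take 8 mm.
- bowl_floor (a point): Point at the centre of the bowl's inner floor, 4 mm above the bench.
- roller0: One of seven identical loose steel bearing rollers lying on the bowl's floor: a cylinder 22 mm in diameter and 30 mm long, 85 g. Origin: its centre; x along its length. At the start six lie in a rough ring about 58 mm from the bowl's centre, with one gap as wide as a roller's place, and the seventh near the middle.
- roller1: One of seven identical loose steel bearing rollers lying on the bowl's floor: a cylinder 22 mm in diameter and 30 mm long, 85 g. Origin: its centre; x along its length. At the start six lie in a rough ring about 58 mm from the bowl's centre, with one gap as wide as a roller's place, and the seventh near the middle.
- roller2: One of seven identical loose steel bearing rollers lying on the bowl's floor: a cylinder 22 mm in diameter and 30 mm long, 85 g. Origin: its centre; x along its length. At the start six lie in a rough ring about 58 mm from the bowl's centre, with one gap as wide as a roller's place, and the seventh near the middle.
- roller3: One of seven identical loose steel bearing rollers lying on the bowl's floor: a cylinder 22 mm in diameter and 30 mm long, 85 g. Origin: its centre; x along its length. At the start six lie in a rough ring about 58 mm from the bowl's centre, with one gap as wide as a roller's place, and the seventh near the middle.
- roller4: One of seven identical loose steel bearing rollers lying on the bowl's floor: a cylinder 22 mm in diameter and 30 mm long, 85 g. Origin: its centre; x along its length. At the start six lie in a rough ring about 58 mm from the bowl's centre, with one gap as wide as a roller's place, and the seventh near the middle.
- roller5: One of seven identical loose steel bearing rollers lying on the bowl's floor: a cylinder 22 mm in diameter and 30 mm long, 85 g. Origin: its centre; x along its length. At the start six lie in a rough ring about 58 mm from the bowl's centre, with one gap as wide as a roller's place, and the seventh near the middle.
- roller6: One of seven identical loose steel bearing rollers lying on the bowl's floor: a cylinder 22 mm in diameter and 30 mm long, 85 g. Origin: its centre; x along its length. At the start six lie in a rough ring about 58 mm from the bowl's centre, with one gap as wide as a roller's place, and the seventh near the middle.
- rod: Stirring rod, 200 mm, 0.16 kg: brass shaft 16 mm in diameter with a round end, 0 to 118 mm, then a round red handle 21 mm in diameter, 118 to 200 mm (black band). Origin: tip of the brass end, on the axis; z along the rod towards the handle. It starts leaning in the pot, about 24 degrees from upright, brass end on the pot's floor, handle all above the rim, and can be drawn straight up out of it.
- rod_tip (a point): The brass end of the rod, on its axis (the same point as the rod's origin).
- rod_grip (a point): Point on the rod's axis in the middle of the handle, 155 mm from the brass end and 45 mm below the handle's end.
- pot: Blue round tool pot, fixed: outer radius 31 mm, inner radius 28 mm, height 95 mm, floor 4 mm thick. Origin: centre of its underside on the bench. The rod leans towards its own +x side. Pot and tube stand one left and one right of the bowl, either way round.
- tube: Yellow upright tube for the rod, fixed, on a grey foot (radius 42 mm, 12 mm high). Bore 22 mm in diameter, flared to about 36 mm over the top 12 mm; mouth 112 mm and inner floor 6 mm above the bench. Origin: centre of the underside; z up along the bore. Fully home, the rod's tip rests on the tube's floor and its handle stands above the mouth.
- tube_floor (a point): Centre of the tube's inner floor, 6 mm above the bench.
- magnifier: Bench magnifier stand, fixed: white foot of radius 72 mm and 24 mm high, steel pillar of radius 9 mm up to 235 mm. Origin: centre of the foot's underside, on the hinge axis of the lens arm; z up; its -x side looks roughly to the robot.
- lens_arm (a joint): Angle (rad) of the magnifier's horizontal arm about the vertical pillar. At 0 the arm points along the stand's own -x; growing values swing the lens clockwise seen from above (towards the stand's +y, the robot's left). Range -0.6 to 1.5. A friction hinge (0.45 N m): it stays where it is left, and takes about 1.5 N at the handle. Starts swung out to the left, at 0.94 to 1.08.
- lens_centre (a point): Centre of the round lens, 250 mm out from the pillar and 257 mm above the bench. The lens housing is a flat white disc of radius 60 mm, 24 mm thick (245 to 269 mm above the bench); white twin arm bars, 28 mm wide together, join it to the pillar at the same height.
- lens_handle (a point): Middle of the short black round handle that sticks out from the lens housing, away from the pillar: 20 mm in diameter, 40 mm long, its axis level and radial, 257 mm above the bench; this point is 330 mm from the hinge axis. The handle can be pushed sideways with shut fingers.
- cone_back: Bystander: loose steel bearing ring lying flat, outer radius 50 mm, 30 mm high, 0.9 kg. Origin: centre of its underside. Must not be moved.
- cone_right: Bystander: loose steel bearing ring with a yellow tag, outer radius 48 mm, 36 mm high with its tag. Origin: centre of its underside. Must not be moved.
- cone_left: Bystander: loose steel bearing ring with a yellow tag, outer radius 48 mm, 36 mm high with its tag. Origin: centre of its underside. Must not be moved.
- jar: Bystander: green grease jar with a white lid, radius 36 mm, 95 mm high, upright. Origin: centre of its underside. Must not be moved.
- brush: Bystander: wooden hand brush lying flat on the bench, about 200 mm long along its x, less than 40 mm high. Origin: on its underside. Must not be moved.
Things that resemble listed ones, but are neither listed nor needed, are in the scene too. There is more than one size of the rod; the one meant has the size given above.

How it is judged:
By the outcome, as a careful person would: the job done as asked, in the order asked, and still so for the second after the job is handed in, with the robot touching nothing.
It also fails if it takes over 72 s, if anything falls off the work surface, if the arm or the gripper's body presses on something with over 40 N, if the wrist force passes 120 N, or if a joint passes its speed limit or range.

## Working session

There is one attempt and no reset: what is moved stays moved. The work goes in short steps, Python scripts to look and compute and a tool call to move; the robot and the scene stay as the last step left them, time stands still between calls to the robot, and variables do not carry over. Pictures are saved under pics/ and viewed, at most 10 in all, crops included, and the job is handed in when it is done.

Besides the shell and the picture viewer there is one more tool, called after ">>>" as a command line: name --argument value ..., lists and objects as JSON in quotes. play_rows: Moves the arm, as the interface text tells. Its arguments: {"type":"object","properties":{"commands":{"type":"array","items":{"type":"object","properties":{"travel":{"type":"array","items":{"type":"number"}},"dr":{"type":"array","items":{"type":"number"}},"hand":{"type":"number"}}}},"force":{"type":"number"}},"required":["commands"]}

```bash
mkdir -p pics; cat > h.py <<'E'
import numpy as np, cv2
from bench import telemetry, vision, r, finder
from scipy.spatial.transform import Rotation as R
def snap(n,f=None):
    p,d=vision.camera(n)
    if f: cv2.imwrite('pics/'+f,cv2.cvtColor(p,cv2.COLOR_RGB2BGR))
    return p,d,vision.get_calibration(n)
def world(c,d):
    v,u=np.mgrid[:d.shape[0],:d.shape[1]]
    P=np.stack([(u-c['cx'])/c['fx']*d,-(v-c['cy'])/c['fy']*d,-d,np.ones_like(d)],-1)
    return (P@np.linalg.inv(c['view']).T)[...,:3]
def proj(c,p):
    q=c['view']@np.append(p,1); return c['fx']*q[0]/-q[2]+c['cx'], c['cy']+c['fy']*q[1]/q[2]
def st():
    s=telemetry.read_state(); return s,np.array(s['eef_pos']),s['tcp_rot']
E
python3 - <<'E'
from h import *
s,p,ro=st();print(s)
for n in ['top','side','wrist']:
    _,d,c=snap(n,n+'0.png');print(n,{k:np.round(v,3).tolist() for k,v in c.items()})
    if n=='wrist':continue
    for t in ['bowl','rod_tip','rod_grip','pot','tube','magnifier','lens_centre','lens_handle','roller0','cone_back','cone_right','cone_left','jar','brush']:
        print(t,[(np.round(x['at'],3).tolist(),round(x['conf'],2)) for x in finder.mark_of(n,t)[:8]])
print(telemetry.read_state()['t'])
E
```

```text
{'t': 0.0, 'qpos': array([-1.18700336e+00,  3.20289750e-01,  1.56567794e+00, -5.76893808e-06,
        1.25735416e+00, -2.00003672e-02]), 'dq': array([ 2.59346549e-04, -2.48289177e-04, -7.89245984e-04, -9.69647221e-06,
       -7.83123754e-04, -1.36173014e-03]), 'effort': array([-3.66194135e-04, -4.15513909e+01, -2.34161443e+01, -7.29856538e-05,
        8.09273275e-03, -7.03578635e-06]), 'eef_pos': array([ 0.2257645 , -0.5283674 ,  0.25548385]), 'tcp_rot': array([-3.13986369e+00, -2.90986103e-05,  4.03795090e-01]), 'contact_force': array([ 0.45188583, -0.01250824, -0.14753221]), 'moment': array([ 0.02339684, -0.02041022, -0.02432879]), 'finger_force': 0.0, 'opening': 0.9977333102342997}
top {'fx': 416.507, 'fy': 416.507, 'cx': 282.746, 'cy': 212.334, 'view': [[0.007, -1.0, -0.013, -0.008], [0.998, 0.006, 0.065, -0.586], [-0.065, -0.014, 0.998, -1.579], [0.0, 0.0, 0.0, 1.0]]}
bowl [([0.542, -0.041, 0.002], 0.57)]
rod_tip [([0.343, -0.258, 0.007], 0.73), ([0.427, -0.285, 0.004], 0.6)]
rod_grip [([0.232, -0.295, 0.009], 0.66), ([0.439, -0.224, 0.143], 0.43)]
pot [([0.43, -0.264, -0.003], 
[... 1461 characters left out ...]
7], 0.43), ([0.669, 0.203, 0.255], 0.26)]
roller0 [([0.571, 0.007, 0.012], 0.62), ([0.594, -0.032, 0.013], 0.6), ([0.538, -0.1, 0.013], 0.58), ([0.544, -0.029, 0.012], 0.5), ([0.526, 0.015, 0.015], 0.48), ([0.587, -0.078, 0.012], 0.42), ([0.487, -0.022, 0.017], 0.37)]
cone_back [([0.677, -0.213, 0.003], 0.76)]
cone_right [([0.558, -0.341, -0.0], 0.76)]
cone_left [([0.569, 0.342, -0.003], 0.84), ([0.544, -0.039, 0.0], 0.65)]
jar []
brush [([0.508, 0.488, 0.001], 0.64), ([0.626, 0.271, 0.257], 0.26)]
wrist {'fx': 305.068, 'fy': 305.068, 'cx': 281.436, 'cy': 213.199, 'view': [[0.393, -0.92, -0.001, -0.574], [0.888, 0.38, -0.258, 0.034], [0.238, 0.101, 0.966, -0.378], [0.0, 0.0, 0.0, 1.0]]}
1.55
```

View pics/top0.png

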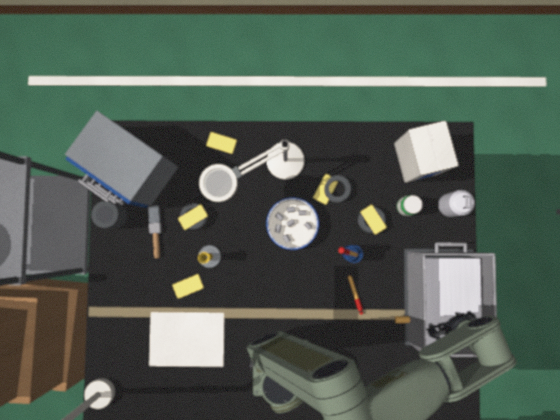

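View pics/side0.png

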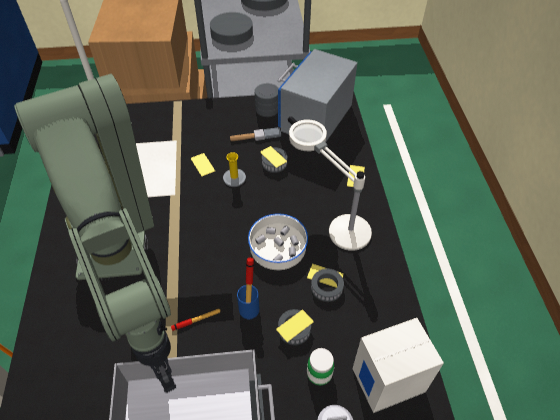

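```bash
python3 - <<'E'
from h import *
n='top';p,d,c=snap(n);W=world(c,d)
hsv=cv2.cvtColor(p,cv2.COLOR_RGB2HSV)
red=((hsv[...,0]<8)|(hsv[...,0]>172))&(hsv[...,1]>130)&(W[...,2]>.05)&(d>0)
P=W[red];P=P[(abs(P[:,0]-.44)<.1)&(abs(P[:,1]+.23)<.1)]
print(len(P),P.mean(0),P.min(0),P.max(0))
m=P.mean(0);_,_,V=np.linalg.svd(P-m);print(V[0])
n='side';p,d,c=snap(n);W=world(c,d)
hsv=cv2.cvtColor(p,cv2.COLOR_RGB2HSV)
red=((hsv[...,0]<8)|(hsv[...,0]>172))&(hsv[...,1]>130)&(W[...,2]>.05)&(d>0)
P=W[red];P=P[(abs(P[:,0]-.44)<.1)&(abs(P[:,1]+.23)<.1)]
print(len(P),P.mean(0),P.min(0),P.max(0))
m=P.mean(0);_,_,V=np.linalg.svd(P-m);print(V[0])
E
```

```text
51 [ 0.44529991 -0.21479873  0.17332572] [ 0.43582611 -0.24203112  0.12199841] [ 0.45460047 -0.19611329  0.19146381]
[-0.11264542 -0.5228434  -0.84495313]
183 [ 0.44230067 -0.22564335  0.156839  ] [ 0.42998232 -0.24732311  0.11199825] [ 0.4554417  -0.19754026  0.19051155]
[-0.10802761 -0.43337884 -0.89471382]
```

Top view: bowl near pixel (292,223), pot with the upright rod (352,254), a shorter look-alike lying at (355,295), tube (208,257), and lens (218,182). The side view agrees: the rod in the pot has its handle at (250,270) and leans towards the bowl.

```bash
cat >> h.py <<'E'
def rot(z,y):
    z=np.array(z,float);z/=np.linalg.norm(z);y=np.array(y,float);y-=z*(y@z);y/=np.linalg.norm(y)
    return R.from_matrix(np.stack([np.cross(y,z),y,z],1))
def go(tcp,Rt,quiet=False):
    s,p,ro=st();R0=R.from_euler('xyz',ro)
    t=R0.inv().apply(np.array(tcp)-p)*100;dr=(R0.inv()*Rt).as_rotvec(degrees=True)
    if not quiet: print('travel',t.round(2).tolist(),'dr',dr.round(1).tolist())
    return t,dr
u=np.array([.0997,.394,.9135]);tip=np.array([.425,-.285,.005])
Rg=rot(-u,[.97,-.245,0])
E
python3 - <<'E'
from h import *
G=tip+.157*u
print(G)
go(G+.096*u,Rg)
E
```

```text
[ 0.4406529 -0.223142   0.1484195]
travel [34.12, -22.77, 2.02] dr [-11.0, -22.3, -51.9]
```

>>> play_rows --commands '[{"travel":[10,-7,-3],"dr":[-2,-5,-12],"hand":1},{"travel":[20,-14,-3],"dr":[-6,-11,-26],"hand":1},{"travel":[30,-20,-3],"dr":[-9,-18,-42],"hand":1},{"travel":[34.1,-22.8,-3],"dr":[-11,-22.3,-51.9],"hand":1},{"travel":[34.1,-22.8,-3],"dr":[-11,-22.3,-51.9],"hand":1},{"travel":[34.1,-22.8,-3],"dr":[-11,-22.3,-51.9],"hand":1},{"travel":[34.1,-22.8,-3],"dr":[-11,-22.3,-51.9],"hand":1},{"travel":[34.1,-22.8,-3],"dr":[-11,-22.3,-51.9],"hand":1},{"travel":[34.1,-22.8,-3],"dr":[-11,-22.3,-51.9],"hand":1},{"travel":[34.1,-22.8,0],"dr":[-11,-22.3,-51.9],"hand":1},{"travel":[34.1,-22.8,2],"dr":[-11,-22.3,-51.9],"hand":1},{"travel":[34.1,-22.8,2],"dr":[-11,-22.3,-51.9],"hand":1},{"travel":[34.1,-22.8,2],"dr":[-11,-22.3,-51.9],"hand":1}]'

```text
t: 2.95
eef_pos: [0.4498, -0.1857, 0.2367]
tcp_rot: [-3.141, 0.42, 1.323]
contact_force: [-0.6, 0.3, 1.0]
opening: 0.997
finger_force: 0.0
```

```bash
python3 - <<'E'
from h import *
s,p,ro=st();print(s['t'],p,s['qpos'].round(2))
R0=R.from_euler('xyz',ro)
for n in ['wrist','side']:
    im,d,c=snap(n,n+'1.png');W=world(c,d)
    hsv=cv2.cvtColor(im,cv2.COLOR_RGB2HSV)
    red=((hsv[...,0]<8)|(hsv[...,0]>172))&(hsv[...,1]>130)&(W[...,2]>.05)&(d>0)&(abs(W[...,0]-.44)<.1)&(abs(W[...,1]+.23)<.1)
    P=W[red]
    if len(P)<10: print(n,len(P));continue
    m=P.mean(0);V=np.linalg.svd(P-m)[2][0];V*=np.sign(V[2])
    print(n,len(P),m,V)
    print('axis pts in tool',R0.inv().apply(P-p).mean(0), R0.inv().apply(V))
    for t in['rod_grip','rod_tip']: print(t,[(np.round(x['at'],3).tolist(),round(x['conf'],2)) for x in finder.mark_of(n,t)[:3]])
go(tip+.163*u,Rg)
E
```

```text
2.95 [ 0.44982981 -0.18570805  0.23673757] [-0.17  0.21  1.83 -0.46  1.17  0.28]
wrist 1404 [ 0.44696356 -0.2074488   0.17093435] [0.08385315 0.26989203 0.95923248]
axis pts in tool [0.00691276 0.00260532 0.06896641] [-0.13298583  0.01435201 -0.99101402]
rod_grip [([0.444, -0.225, 0.144], 0.93), ([0.234, -0.292, 0.012], 0.86)]
rod_tip [([0.348, -0.256, 0.007], 0.67)]
side 185 [ 0.44233991 -0.22566291  0.15689792] [0.10948673 0.44065282 0.89097573]
axis pts in tool [-0.00453192  0.00260517  0.08944012] [ 0.05174865 -0.00267963 -0.99865655]
rod_grip [([0.446, -0.219, 0.143], 0.69), ([0.547, -0.033, 0.014], 0.15)]
rod_tip [([0.347, -0.26, 0.005], 0.56)]
travel [0.06, -0.01, 9.09] dr [0.1, 0.0, -0.1]
```

View pics/wrist1.png

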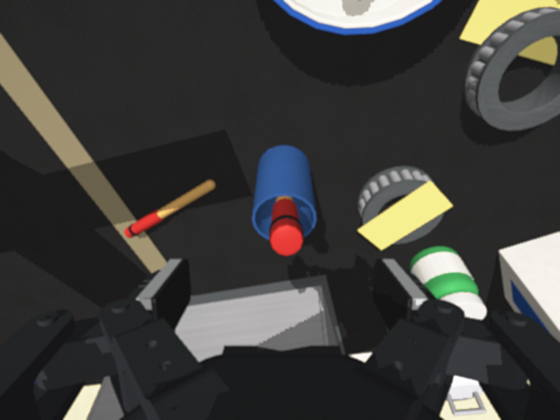

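The handle is between the fingers at (287,225), about 2.6 mm off centre, so I go down along it with that correction and grip.

>>> play_rows --commands '[{"travel":[0.1,0.25,2],"dr":[0,0,0],"hand":1},{"travel":[0.1,0.25,4],"dr":[0,0,0],"hand":1},{"travel":[0.1,0.25,6],"dr":[0,0,0],"hand":1},{"travel":[0.1,0.25,7.5],"dr":[0,0,0],"hand":1},{"travel":[0.1,0.25,9],"dr":[0,0,0],"hand":1},{"travel":[0.1,0.25,9],"dr":[0,0,0],"hand":0.3},{"travel":[0.1,0.25,9],"dr":[0,0,0],"hand":0.1},{"travel":[0.1,0.25,9],"dr":[0,0,0],"hand":0.1},{"travel":[0.1,0.25,9],"dr":[0,0,0],"hand":0.1},{"travel":[0.1,0.25,9],"dr":[0,0,0],"hand":0.1},{"travel":[0.1,0.25,9],"dr":[0,0,0],"hand":0.1},{"travel":[0.1,0.25,9],"dr":[0,0,0],"hand":0.1}]' --force 80

```text
t: 4.45
eef_pos: [0.4443, -0.2203, 0.1545]
tcp_rot: [3.14, 0.419, 1.323]
contact_force: [0.1, 1.5, 5.0]
opening: 0.23
finger_force: 78.0
```

>>> play_rows --commands '[{"travel":[0,0,-1],"dr":[0,0,0],"hand":0.1},{"travel":[0,0,-3],"dr":[0,0,0],"hand":0.1},{"travel":[0,0,-5.5],"dr":[0,0,0],"hand":0.1},{"travel":[0,0,-8],"dr":[0,0,0],"hand":0.1},{"travel":[0,0,-10.5],"dr":[0,0,0],"hand":0.1},{"travel":[0,0,-12],"dr":[0,0,0],"hand":0.1},{"travel":[0,0,-12],"dr":[0,0,0],"hand":0.1},{"travel":[0,0,-12],"dr":[0,0,0],"hand":0.1}]'

```text
t: 5.25
eef_pos: [0.4551, -0.1727, 0.2627]
tcp_rot: [-3.14, 0.419, 1.324]
contact_force: [-0.1, 0.5, -2.6]
opening: 0.226
finger_force: 78.3
```

```bash
python3 - <<'E'
from h import *
s,p,ro=st();print(s['t'],p,s['contact_force'],s['opening'])
R0=R.from_euler('xyz',ro)
im,d,c=snap('side','side2.png');W=world(c,d)
for t in['rod_grip','rod_tip','pot']:
  for x in finder.mark_of('side',t)[:2]: print(t,np.round(x['at'],3),round(x['conf'],2),R0.inv().apply(np.array(x['at'])-p).round(4))
snap('top')
for t in['bowl','tube','roller0','rod_tip']: 
  for x in finder.mark_of('top',t)[:8]: print(t,np.round(x['at'],3),round(x['conf'],2))
Rv=rot([0,0,-1],[.97,-.245,0])
go([.496,-.071,.30],Rv)
x0,y0,x1,y1=160,170,340,330
cv2.imwrite('pics/side2c.png',cv2.resize(cv2.cvtColor(im,cv2.COLOR_RGB2BGR)[y0:y1,x0:x1],None,fx=3,fy=3))
E
```

```text
5.25 [ 0.45507402 -0.17270579  0.2627238 ] [-0.13654396  0.47131077 -2.62586346] 0.22608081138983163
rod_grip [ 0.457 -0.172  0.252] 0.85 [0.0058 0.0016 0.0096]
rod_grip [ 0.232 -0.297  0.011] 0.8 [-0.0574 -0.1852  0.3019]
rod_tip [ 0.346 -0.259  0.003] 0.74 [ 0.0047 -0.0836  0.2823]
rod_tip [ 0.488 -0.02   0.016] 0.66 [ 0.2429 -0.0045  0.162 ]
pot [ 0.432 -0.266 -0.001] 0.59 [0.0188 0.0007 0.2799]
pot [ 0.544 -0.041  0.003] 0.53 [0.2424 0.0549 0.1762]
bowl [ 0.544 -0.039 -0.   ] 0.88
bowl [ 0.548 -0.031  0.009] 0.25
bowl [ 0.438 -0.244  0.112] 0.15
tube [0.415 0.28  0.001] 0.87
tube [0.668 0.203 0.259] 0.5
roller0 [ 0.44  -0.24   0.111] 0.6
roller0 [ 0.586 -0.079  0.015] 0.53
roller0 [ 0.596 -0.036  0.018] 0.49
roller0 [ 0.545 -0.031  0.006] 0.41
rod_tip [ 0.438 -0.238  0.112] 0.57
rod_tip [ 0.339 -0.26   0.004] 0.49
travel [8.44, 1.43, -7.81] dr [-0.1, 24.0, -0.0]
```

View pics/side2c.png

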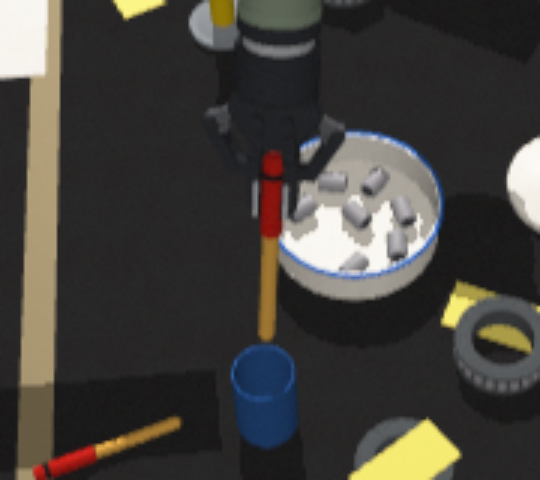

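>>> play_rows --commands '[{"travel":[1.5,0.3,-3],"dr":[0,6,0],"hand":0.1},{"travel":[4,0.7,-5.5],"dr":[0,12,0],"hand":0.1},{"travel":[6,1.1,-7],"dr":[0,18,0],"hand":0.1},{"travel":[8,1.4,-7.8],"dr":[0,24,0],"hand":0.1},{"travel":[8.4,1.4,-7.8],"dr":[0,24,0],"hand":0.1},{"travel":[8.4,1.4,-7.8],"dr":[0,24,0],"hand":0.1},{"travel":[8.4,1.4,-7.8],"dr":[0,24,0],"hand":0.1},{"travel":[8.4,1.4,-7.8],"dr":[0,24,0],"hand":0.1}]'

```text
t: 6.5
eef_pos: [0.4954, -0.0714, 0.3]
tcp_rot: [-3.14, 0.002, 1.324]
contact_force: [-0.9, 0.1, -1.9]
opening: 0.226
finger_force: 78.7
```

```bash
cat >> h.py <<'E'
def rodaxis(n,im,d,c,p):
    "axis direction of held rod: orange+red pixels under TCP; shaft line fit per height slice, surface->axis pushed by radius along view ray"
    W=world(c,d);hsv=cv2.cvtColor(im,cv2.COLOR_RGB2HSV)
    m=((hsv[...,0]<25)|(hsv[...,0]>172))&(hsv[...,1]>110)&(d>0)&(np.hypot(W[...,0]-p[0],W[...,1]-p[1])<.035)&(W[...,2]>p[2]-.2)&(W[...,2]<p[2])
    P=W[m];cam=np.linalg.inv(c['view'])[:3,3]
    brass=(hsv[...,0][m]>8)&(hsv[...,0][m]<25)
    v=P-cam;v[:,2]=0;v/=np.linalg.norm(v,axis=1)[:,None]
    out=[]
    for k,rad in((brass,.008*.8),(~brass,.0105*.8)):
        Q=(P+v*rad)[k]
        if len(Q)>5: out.append((len(Q),Q.mean(0),Q.min(0),Q.max(0)))
    return out
E
python3 - <<'E'
from h import *
s,p,ro=st();print(s['t'],p,ro)
for n in ['side','top','wrist']:
    im,d,c=snap(n,n+'3.png')
    if n!='top':
        for o in rodaxis(n,im,d,c,p): print(n,o[0],o[1].round(4),'off',(o[1]-p).round(4),o[2].round(3),o[3].round(3))
    for t in['bowl','rod_tip','roller0']:
        print(n,t,[(np.round(x['at'],3).tolist(),round(x['conf'],2)) for x in finder.mark_of(n,t)[:8]])
E
```

```text
6.5 [ 0.49541183 -0.07142412  0.30004032] [-3.14016754e+00  1.64729713e-03  1.32377179e+00]
side 113 [ 0.4937 -0.0712  0.1976] off [-0.0017  0.0003 -0.1025] [ 0.486 -0.079  0.137] [ 0.502 -0.064  0.252]
side 70 [ 0.4922 -0.0698  0.2782] off [-0.0032  0.0016 -0.0218] [ 0.483 -0.077  0.247] [ 0.503 -0.06   0.298]
side bowl [([0.542, -0.037, 0.002], 0.81), ([0.545, -0.039, 0.008], 0.66)]
side rod_tip [([0.499, -0.072, 0.134], 0.68), ([0.35, -0.262, 0.004], 0.51), ([0.496, -0.07, 0.14], 0.43), ([0.789, -0.015, -0.003], 0.38)]
side roller0 [([0.548, -0.028, 0.014], 0.6), ([0.568, 0.005, 0.011], 0.57), ([0.487, -0.018, 0.016], 0.57), ([0.584, -0.078, 0.014], 0.56), ([0.524, 0.013, 0.017], 0.49), ([0.597, -0.029, 0.013], 0.38)]
top bowl [([0.544, -0.039, 0.002], 0.8), ([0.792, -0.013, -0.002], 0.52), ([0.568, 0.003, 0.011], 0.5)]
top rod_tip [([0.342, -0.257, 0.005], 0.7)]
top roller0 [([0.598, -0.035, 0.019], 0.58), ([0.526, 0.012, 0.013], 0.47), ([0.57, 0.001, 0.012], 0.45), ([0.587, -0.076, 0.014], 0.4)]
wrist 680 [ 0.4948 -0.0709  0.2099] off [-0.0006  0.0005 -0.0902] [ 0.486 -0.078  0.146] [ 0.502 -0.067  0.257]
wrist 1316 [ 0.4953 -0.0707  0.2812] off [-0.0001  0.0007 -0.0188] [ 0.482 -0.082  0.255] [ 0.506 -0.068  0.3  ]
wrist bowl [([0.546, -0.039, 0.004], 0.57)]
wrist rod_tip [([0.496, -0.07, 0.136], 0.79)]
wrist roller0 [([0.6, -0.036, 0.018], 0.9), ([0.525, 0.016, 0.011], 0.89), ([0.488, -0.02, 0.017], 0.87), ([0.572, 0.004, 0.016], 0.83), ([0.542, -0.102, 0.011], 0.81), ([0.584, -0.078, 0.012], 0.77), ([0.545, -0.031, 0.014], 0.64)]
```

View pics/wrist3.png

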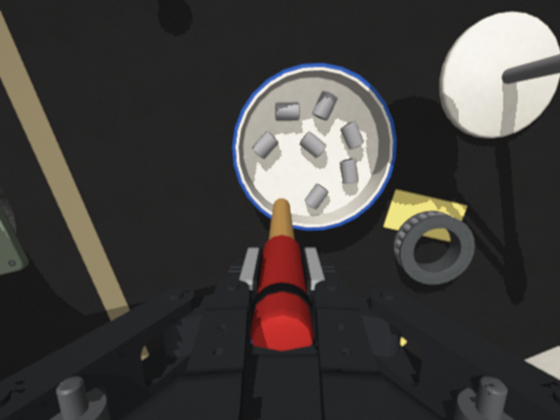

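>>> play_rows --commands '[{"travel":[0,0,4],"dr":[0,0,0],"hand":0.1},{"travel":[0,0,8],"dr":[0,0,0],"hand":0.1},{"travel":[0,0,10.5],"dr":[0,0,0],"hand":0.1},{"travel":[0,0,12],"dr":[0,0,0],"hand":0.1},{"travel":[0,0,13],"dr":[0,0,0],"hand":0.1},{"travel":[0,0,13],"dr":[0,0,0],"hand":0.1}]'

```text
t: 7.7
eef_pos: [0.4956, -0.0713, 0.1698]
tcp_rot: [-3.14, 0.0, 1.323]
contact_force: [-0.4, 0.1, -1.0]
opening: 0.225
finger_force: 79.1
```

```bash
cat > arc.py <<'E'
from h import *
import sys
a0,a1,r0,r1,n=map(float,sys.argv[1:6]);C=np.array([float(x) for x in (sys.argv[6:8] or (.543,-.039))])
s,p,ro=st();print(s['t'],p,ro,s['contact_force'])
R0=R.from_euler('xyz',ro)
for f in np.arange(1,n+1)/n:
    a=np.radians(a0+(a1-a0)*f);q=C+(r0+(r1-r0)*f)*np.array([np.cos(a),np.sin(a)])
    print((R0.inv().apply(np.append(q,.170)-p)*100).round(1).tolist(),end=' ')
E
python3 arc.py 214 94 .058 .060 20
```

```text
7.7 [ 0.49559949 -0.07127216  0.16984988] [-3.14000489e+00  2.86923797e-04  1.32339952e+00] [-0.44482571  0.13375158 -1.01889958]
[0.4, -0.5, -0.0] [0.9, -0.9, -0.0] [1.4, -1.2, -0.0] [1.9, -1.5, -0.0] [2.5, -1.8, -0.0] [3.1, -1.9, -0.0] [3.7, -2.0, -0.0] [4.3, -2.1, -0.0] [4.9, -2.1, -0.0] [5.5, -2.0, -0.0] [6.1, -1.8, -0.0] [6.7, -1.6, -0.0] [7.2, -1.3, -0.0] [7.8, -1.0, -0.0] [8.3, -0.6, -0.0] [8.7, -0.2, -0.0] [9.1, 0.3, -0.0] [9.5, 0.8, -0.0] [9.8, 1.4, -0.0] [10.0, 1.9, -0.0]
```

>>> play_rows --commands '[{"travel":[0.4,-0.5,0],"dr":[0,0,0],"hand":0.1},{"travel":[0.9,-0.9,0],"dr":[0,0,0],"hand":0.1},{"travel":[1.4,-1.2,0],"dr":[0,0,0],"hand":0.1},{"travel":[1.9,-1.5,0],"dr":[0,0,0],"hand":0.1},{"travel":[2.5,-1.8,0],"dr":[0,0,0],"hand":0.1},{"travel":[3.1,-1.9,0],"dr":[0,0,0],"hand":0.1},{"travel":[3.7,-2.0,0],"dr":[0,0,0],"hand":0.1},{"travel":[4.3,-2.1,0],"dr":[0,0,0],"hand":0.1},{"travel":[4.9,-2.1,0],"dr":[0,0,0],"hand":0.1},{"travel":[5.5,-2.0,0],"dr":[0,0,0],"hand":0.1},{"travel":[6.1,-1.8,0],"dr":[0,0,0],"hand":0.1},{"travel":[6.7,-1.6,0],"dr":[0,0,0],"hand":0.1}]'

```text
t: 8.9
eef_pos: [0.4968, -0.002, 0.1703]
tcp_rot: [-3.141, 0.0, 1.323]
contact_force: [-0.0, -0.9, -1.5]
opening: 0.225
finger_force: 78.6
```

```bash
cat > see.py <<'E'
from h import *
import sys
s,p,ro=st();print(s['t'],p,s['contact_force'].round(1))
ims=[]
for n in ['side','wrist']:
    im,d,c=snap(n)
    for t in['bowl','roller0']:
        print(n,t,[(np.round(x['at'],3).tolist(),round(x['conf'],2)) for x in finder.mark_of(n,t)[:9]])
    u0,v0=proj(c,np.array([.543,-.039,.02]));h=70 if n=='side' else 110
    u0=int(np.clip(u0,h,560-h));v0=int(np.clip(v0,h,420-h))
    ims.append(cv2.resize(cv2.cvtColor(im,cv2.COLOR_RGB2BGR)[v0-h:v0+h,u0-h:u0+h],(400,400),interpolation=cv2.INTER_CUBIC))
cv2.imwrite('pics/'+sys.argv[1],np.hstack(ims))
E
python3 see.py s1.png; python3 arc.py 142 14 .060 .062 20
```

```text
8.9 [ 0.49677812 -0.0019882   0.17032427] [-0.  -0.9 -1.5]
side bowl [([0.544, -0.04, 0.001], 0.88)]
side roller0 [([0.596, -0.03, 0.015], 0.6), ([0.571, 0.006, 0.013], 0.52), ([0.525, 0.015, 0.017], 0.46), ([0.585, -0.077, 0.012], 0.38), ([0.568, 0.342, -0.004], 0.38), ([0.536, -0.103, 0.012], 0.37)]
wrist bowl [([0.544, -0.04, 0.003], 0.69), ([0.477, 0.004, 0.02], 0.18)]
wrist roller0 [([0.546, -0.027, 0.015], 0.98), ([0.479, 0.002, 0.015], 0.97), ([0.598, -0.035, 0.012], 0.93), ([0.572, 0.007, 0.013], 0.93), ([0.588, -0.079, 0.013], 0.73), ([0.522, 0.018, 0.012], 0.61), ([0.538, -0.102, 0.012], 0.6)]
9.2 [ 0.49661058 -0.00238347  0.17038532] [-3.14117497e+00 -7.53819273e-05  1.32311371e+00] [ 1.23502377  0.1121575  -1.26890592]
[0.6, 0.2, 0.0] [1.2, 0.6, 0.0] [1.7, 1.0, 0.0] [2.2, 1.5, 0.0] [2.6, 2.0, 0.0] [2.9, 2.6, 0.0] [3.2, 3.2, 0.0] [3.5, 3.8, 0.0] [3.6, 4.5, 0.0] [3.7, 5.2, 0.0] [3.7, 5.8, 0.0] [3.6, 6.5, 0.0] [3.4, 7.2, 0.0] [3.2, 7.8, 0.0] [2.9, 8.5, 0.0] [2.6, 9.0, 0.0] [2.1, 9.6, 0.0] [1.6, 10.1, 0.0] [1.1, 10.5, 0.0] [0.5, 10.9, 0.0]
```

View pics/s1.png

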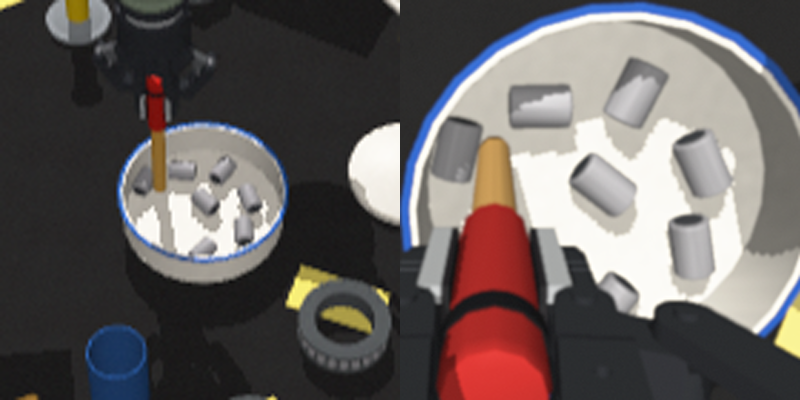

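Left crop: side view, bowl unmoved, rod at (158,185). Right crop: first roller pushed against the wall at (455,150), rod tip at (492,145); I continue a bit farther out.

>>> play_rows --commands '[{"travel":[0.7,0.1,0],"dr":[0,0,0],"hand":0.1},{"travel":[1.3,0.5,0],"dr":[0,0,0],"hand":0.1},{"travel":[1.9,0.9,0],"dr":[0,0,0],"hand":0.1},{"travel":[2.4,1.4,0],"dr":[0,0,0],"hand":0.1},{"travel":[2.8,1.9,0],"dr":[0,0,0],"hand":0.1},{"travel":[3.2,2.5,0],"dr":[0,0,0],"hand":0.1},{"travel":[3.5,3.1,0],"dr":[0,0,0],"hand":0.1},{"travel":[3.8,3.8,0],"dr":[0,0,0],"hand":0.1},{"travel":[3.9,4.5,0],"dr":[0,0,0],"hand":0.1},{"travel":[4.0,5.2,0],"dr":[0,0,0],"hand":0.1},{"travel":[4.0,5.9,0],"dr":[0,0,0],"hand":0.1},{"travel":[3.9,6.6,0],"dr":[0,0,0],"hand":0.1},{"travel":[3.7,7.3,0],"dr":[0,0,0],"hand":0.1},{"travel":[3.5,8.0,0],"dr":[0,0,0],"hand":0.1},{"travel":[3.1,8.7,0],"dr":[0,0,0],"hand":0.1},{"travel":[2.7,9.3,0],"dr":[0,0,0],"hand":0.1},{"travel":[2.2,9.8,0],"dr":[0,0,0],"hand":0.1},{"travel":[1.7,10.3,0],"dr":[0,0,0],"hand":0.1}]'

```text
t: 11.0
eef_pos: [0.6009, -0.0114, 0.1704]
tcp_rot: [-3.141, -0.001, 1.323]
contact_force: [-0.8, 1.9, -1.0]
opening: 0.224
finger_force: 78.7
```

```bash
python3 see.py s2.png; python3 arc.py 27 -101 .065 .067 20
```

```text
11.0 [ 0.60091327 -0.01138259  0.1703711 ] [-0.8  1.9 -1. ]
side bowl [([0.543, -0.036, 0.003], 0.83)]
side roller0 [([0.582, -0.088, 0.016], 0.64), ([0.6, -0.032, 0.011], 0.59), ([0.592, -0.052, 0.016], 0.55), ([0.544, -0.039, 0.006], 0.55), ([0.554, 0.034, 0.016], 0.53), ([0.546, -0.031, 0.012], 0.53), ([0.482, 0.002, 0.016], 0.49), ([0.539, -0.103, 0.011], 0.41)]
wrist bowl [([0.544, -0.038, 0.001], 0.55)]
wrist roller0 [([0.547, -0.029, 0.016], 0.91), ([0.478, 0.003, 0.021], 0.86), ([0.603, -0.032, 0.015], 0.81), ([0.556, 0.033, 0.013], 0.8)]
11.3 [ 0.60030103 -0.0113961   0.17020646] [-3.14072119e+00  8.91545320e-04  1.32356355e+00] [ 0.32780159  0.6044105  -1.88094552]
[-0.4, 0.5, 0.0] [-1.0, 0.9, 0.0] [-1.6, 1.2, 0.0] [-2.3, 1.4, 0.0] [-3.0, 1.6, 0.0] [-3.8, 1.7, 0.0] [-4.5, 1.7, 0.0] [-5.2, 1.6, 0.0] [-5.9, 1.4, 0.0] [-6.6, 1.2, 0.0] [-7.3, 0.9, 0.0] [-7.9, 0.5, 0.0] [-8.5, 0.0, 0.0] [-9.0, -0.5, 0.0] [-9.5, -1.1, 0.0] [-9.9, -1.7, 0.0] [-10.2, -2.3, 0.0] [-10.5, -3.0, 0.0] [-10.7, -3.8, 0.0] [-10.8, -4.5, 0.0]
```

View pics/s2.png

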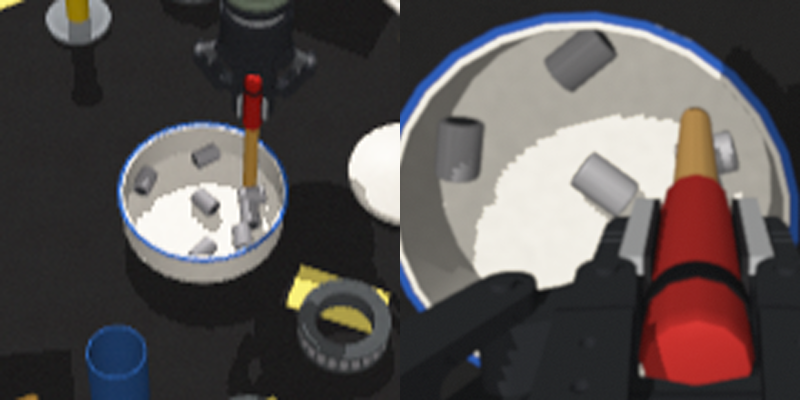

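The crops show the train of rollers collecting ahead of the rod at (250,190), the bowl unmoved, and the middle one still at (605,185). I continue the arc.

>>> play_rows --commands '[{"travel":[-0.4,0.5,0],"dr":[0,0,0],"hand":0.1},{"travel":[-1.0,0.9,0],"dr":[0,0,0],"hand":0.1},{"travel":[-1.6,1.2,0],"dr":[0,0,0],"hand":0.1},{"travel":[-2.3,1.4,0],"dr":[0,0,0],"hand":0.1},{"travel":[-3.0,1.6,0],"dr":[0,0,0],"hand":0.1},{"travel":[-3.8,1.7,0],"dr":[0,0,0],"hand":0.1},{"travel":[-4.5,1.7,0],"dr":[0,0,0],"hand":0.1},{"travel":[-5.2,1.6,0],"dr":[0,0,0],"hand":0.1},{"travel":[-5.9,1.4,0],"dr":[0,0,0],"hand":0.1},{"travel":[-6.6,1.2,0],"dr":[0,0,0],"hand":0.1},{"travel":[-7.3,0.9,0],"dr":[0,0,0],"hand":0.1},{"travel":[-7.9,0.5,0],"dr":[0,0,0],"hand":0.1},{"travel":[-8.5,0.0,0],"dr":[0,0,0],"hand":0.1}]'

```text
t: 12.6
eef_pos: [0.5793, -0.0939, 0.1703]
tcp_rot: [-3.141, 0.0, 1.323]
contact_force: [1.9, 1.5, -0.4]
opening: 0.227
finger_force: 78.7
```

```bash
python3 see.py s3.png; python3 arc.py -56 -146 .066 .06 13
```

```text
12.6 [ 0.57934744 -0.09394673  0.17034264] [ 1.9  1.5 -0.4]
side bowl [([0.542, -0.041, 0.004], 0.87), ([0.561, -0.109, 0.014], 0.42)]
side roller0 [([0.562, -0.111, 0.015], 0.6), ([0.614, -0.481, 0.002], 0.58), ([0.48, -0.001, 0.016], 0.53), ([0.531, -0.087, 0.014], 0.49), ([0.506, -0.076, 0.015], 0.46), ([0.547, -0.029, 0.013], 0.44), ([0.555, 0.031, 0.019], 0.38)]
wrist bowl [([0.544, -0.037, -0.002], 0.71)]
wrist roller0 [([0.547, -0.03, 0.016], 0.91), ([0.507, -0.081, 0.013], 0.86), ([0.56, -0.109, 0.012], 0.86), ([0.553, 0.036, 0.01], 0.83), ([0.536, -0.116, 0.013], 0.77), ([0.535, -0.095, 0.017], 0.76), ([0.476, 0.002, 0.018], 0.61), ([0.538, -0.042, 0.007], 0.2)]
12.9 [ 0.57929761 -0.09352993  0.17009   ] [-3.13963658e+00  7.58913889e-04  1.32376762e+00] [ 0.81726122  0.74779612 -2.91920057]
[-0.5, -0.5, 0.0] [-1.0, -1.2, 0.0] [-1.3, -1.9, 0.0] [-1.6, -2.6, 0.0] [-1.8, -3.4, 0.0] [-1.9, -4.1, 0.0] [-1.9, -4.9, 0.0] [-1.8, -5.6, 0.0] [-1.6, -6.4, 0.0] [-1.3, -7.1, 0.0] [-1.0, -7.7, 0.0] [-0.6, -8.3, 0.0] [-0.1, -8.9, 0.0]
```

View pics/s3.png

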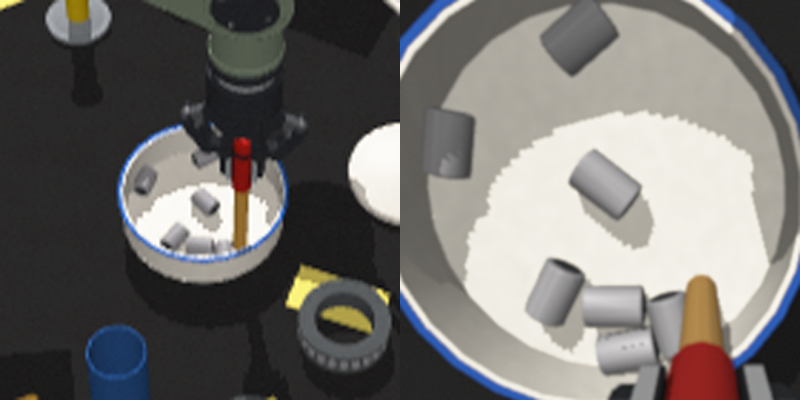

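Four rollers bunch ahead of the rod at (555..665,300); the middle one is still at (605,185). I push the bunch on round.

>>> play_rows --commands '[{"travel":[-0.5,-0.5,0],"dr":[0,0,0],"hand":0.1},{"travel":[-1.0,-1.2,0],"dr":[0,0,0],"hand":0.1},{"travel":[-1.3,-1.9,0],"dr":[0,0,0],"hand":0.1},{"travel":[-1.6,-2.6,0],"dr":[0,0,0],"hand":0.1},{"travel":[-1.8,-3.4,0],"dr":[0,0,0],"hand":0.1},{"travel":[-1.9,-4.1,0],"dr":[0,0,0],"hand":0.1},{"travel":[-1.9,-4.9,0],"dr":[0,0,0],"hand":0.1},{"travel":[-1.8,-5.6,0],"dr":[0,0,0],"hand":0.1},{"travel":[-1.6,-6.2,0],"dr":[0,0,0],"hand":0.1},{"travel":[-1.6,-6.2,0],"dr":[0,0,0],"hand":0.1}]'

```text
t: 13.9
eef_pos: [0.5141, -0.0941, 0.1701]
tcp_rot: [-3.139, 0.002, 1.324]
contact_force: [-0.3, 0.4, -1.5]
opening: 0.225
finger_force: 79.2
```

```bash
python3 see.py s4.png; python3 - <<'E'
from h import *
_,p,ro=st();R0=R.from_euler('xyz',ro)
for q in ([.548,-.080],[.537,-.058],[.545,-.05],[.55,.0],[.57,-.06]): print(q,(R0.inv().apply(np.append(q,.17)-p)*100).round(1))
E
```

```text
13.9 [ 0.51406826 -0.09405681  0.17010785] [-0.3  0.4 -1.5]
side bowl [([0.546, -0.038, -0.001], 0.86), ([0.787, -0.014, -0.001], 0.44)]
side roller0 [([0.506, -0.094, 0.014], 0.5), ([0.549, -0.029, 0.014], 0.5), ([0.493, -0.069, 0.013], 0.49), ([0.545, -0.089, 0.013], 0.46), ([0.568, 0.341, -0.003], 0.44), ([0.477, 0.002, 0.016], 0.39), ([0.515, -0.068, 0.006], 0.2)]
wrist bowl [([0.544, -0.039, -0.002], 0.8), ([0.51, -0.096, 0.016], 0.15)]
wrist roller0 [([0.548, -0.088, 0.017], 0.92), ([0.528, -0.113, 0.012], 0.86), ([0.509, -0.099, 0.017], 0.75), ([0.549, 0.035, 0.009], 0.61), ([0.495, -0.066, 0.013], 0.6), ([0.478, 0.006, 0.017], 0.6), ([0.543, -0.032, 0.016], 0.56)]
[0.548, -0.08] [2.2 2.8 0. ]
[0.537, -0.058] [4.  1.2 0. ]
[0.545, -0.05] [5.  1.8 0. ]
[0.55, 0.0] [10.  1.  0.]
[0.57, -0.06] [4.6 4.4 0. ]
```

View pics/s4.png

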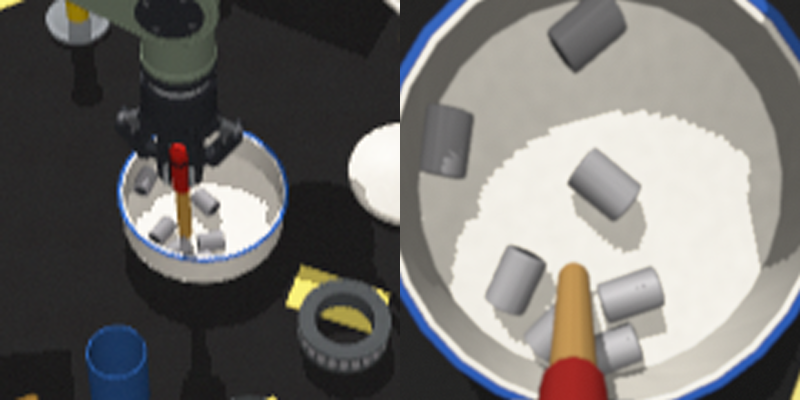

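Rollers at (515,280), (560,335), (630,295), (620,345); bowl unmoved. Next I push the middle roller to the right.

>>> play_rows --commands '[{"travel":[1.2,-0.1,0],"dr":[0,0,0],"hand":0.1},{"travel":[2.4,-0.2,0],"dr":[0,0,0],"hand":0.1},{"travel":[3.6,-0.4,0],"dr":[0,0,0],"hand":0.1},{"travel":[5.0,-0.7,0],"dr":[0,0,0],"hand":0.1},{"travel":[6.2,-0.9,0],"dr":[0,0,0],"hand":0.1},{"travel":[6.3,-0.2,0],"dr":[0,0,0],"hand":0.1},{"travel":[6.4,0.5,0],"dr":[0,0,0],"hand":0.1},{"travel":[6.5,1.2,0],"dr":[0,0,0],"hand":0.1},{"travel":[6.5,1.9,0],"dr":[0,0,0],"hand":0.1},{"travel":[6.6,2.6,0],"dr":[0,0,0],"hand":0.1},{"travel":[6.7,3.3,0],"dr":[0,0,0],"hand":0.1},{"travel":[6.8,4.0,0],"dr":[0,0,0],"hand":0.1},{"travel":[6.9,4.7,0],"dr":[0,0,0],"hand":0.1},{"travel":[7.0,5.4,0],"dr":[0,0,0],"hand":0.1},{"travel":[7.0,5.4,0],"dr":[0,0,0],"hand":0.1}]'

```text
t: 15.7
eef_pos: [0.5865, -0.0394, 0.1703]
tcp_rot: [3.141, 0.0, 1.323]
contact_force: [0.3, 0.7, -1.7]
opening: 0.222
finger_force: 79.2
```

```bash
cat > to.py <<'E'
from h import *
import sys
_,p,ro=st();R0=R.from_euler('xyz',ro)
for a in sys.argv[1:]:
    q=[float(x) for x in a.split(',')]; print(a,(R0.inv().apply(np.append(q,.17)-p)*100).round(1).tolist())
E
python3 see.py s5.png; python3 to.py .582,-.07 .582,-.100 .572,-.107 .560,-.083 .545,-.05
```

```text
15.7 [ 0.58646423 -0.0394079   0.17025683] [ 0.3  0.7 -1.7]
side bowl [([0.545, -0.042, 0.004], 0.94)]
side roller0 [([0.678, -0.214, -0.001], 0.69), ([0.546, -0.088, 0.011], 0.61), ([0.604, -0.033, 0.013], 0.58), ([0.553, 0.035, 0.017], 0.51), ([0.48, 0.003, 0.02], 0.47), ([0.502, -0.092, 0.013], 0.38), ([0.494, -0.066, 0.014], 0.37)]
wrist bowl [([0.585, -0.038, 0.16], 0.68), ([0.548, -0.04, 0.002], 0.64)]
wrist roller0 [([0.51, -0.097, 0.018], 0.94), ([0.477, 0.001, 0.018], 0.88), ([0.554, 0.035, 0.005], 0.84), ([0.609, -0.036, 0.012], 0.7), ([0.498, -0.069, 0.01], 0.55)]
.582,-.07 [-3.1, 0.5, 0.0]
.582,-.100 [-6.0, 1.2, 0.0]
.572,-.107 [-6.9, 0.4, 0.0]
.560,-.083 [-4.9, -1.4, 0.0]
.545,-.05 [-2.0, -3.6, 0.0]
```

>>> play_rows --commands '[{"travel":[-0.2,-0.4,0],"dr":[0,0,0],"hand":0.1},{"travel":[-1.5,0.2,0],"dr":[0,0,0],"hand":0.1},{"travel":[-3.1,0.5,0],"dr":[0,0,0],"hand":0.1},{"travel":[-4.6,0.9,0],"dr":[0,0,0],"hand":0.1},{"travel":[-6.0,1.2,0],"dr":[0,0,0],"hand":0.1},{"travel":[-6.9,0.4,0],"dr":[0,0,0],"hand":0.1},{"travel":[-6.9,0.4,0],"dr":[0,0,0],"hand":0.1},{"travel":[-6.3,-0.1,0],"dr":[0,0,0],"hand":0.1},{"travel":[-5.6,-0.7,0],"dr":[0,0,0],"hand":0.1},{"travel":[-4.9,-1.3,0],"dr":[0,0,0],"hand":0.1},{"travel":[-4.2,-1.9,0],"dr":[0,0,0],"hand":0.1},{"travel":[-3.5,-2.4,0],"dr":[0,0,0],"hand":0.1},{"travel":[-2.8,-3.0,0],"dr":[0,0,0],"hand":0.1},{"travel":[-2.2,-3.5,0],"dr":[0,0,0],"hand":0.1},{"travel":[-2.2,-3.5,0],"dr":[0,0,0],"hand":0.1}]'

```text
t: 17.5
eef_pos: [0.5454, -0.051, 0.1704]
tcp_rot: [-3.141, 0.0, 1.325]
contact_force: [-0.3, -0.8, -2.2]
opening: 0.226
finger_force: 79.2
```

```bash
python3 see.py s6.png; python3 to.py .575,-.07 .567,-.105 .555,-.113 .52,-.107 .497,-.085
```

```text
17.5 [ 0.54536858 -0.05099164  0.17037037] [-0.3 -0.8 -2.2]
side bowl [([0.545, -0.04, 0.004], 0.79), ([0.552, -0.043, 0.158], 0.3)]
side roller0 [([0.48, 0.001, 0.015], 0.65), ([0.494, -0.067, 0.016], 0.6), ([0.612, -0.056, 0.014], 0.47), ([0.556, 0.033, 0.016], 0.46), ([0.546, -0.089, 0.013], 0.37), ([0.505, -0.092, 0.012], 0.36)]
wrist bowl [([0.548, -0.04, 0.003], 0.85)]
wrist roller0 [([0.498, -0.065, 0.013], 0.96), ([0.61, -0.052, 0.015], 0.95), ([0.549, -0.089, 0.014], 0.6), ([0.551, 0.034, 0.012], 0.59), ([0.478, 0.002, 0.016], 0.57), ([0.511, -0.096, 0.014], 0.53)]
.575,-.07 [-1.0, 3.2, 0.0]
.567,-.105 [-4.6, 3.3, 0.0]
.555,-.113 [-5.7, 2.4, 0.0]
.52,-.107 [-5.9, -1.2, 0.0]
.497,-.085 [-4.4, -4.0, 0.0]
```

>>> play_rows --commands '[{"travel":[-0.3,1.2,0],"dr":[0,0,0],"hand":0.1},{"travel":[-0.7,2.3,0],"dr":[0,0,0],"hand":0.1},{"travel":[-1.2,3.3,0],"dr":[0,0,0],"hand":0.1},{"travel":[-2.6,3.9,0],"dr":[0,0,0],"hand":0.1},{"travel":[-4.0,4.3,0],"dr":[0,0,0],"hand":0.1},{"travel":[-5.2,3.6,0],"dr":[0,0,0],"hand":0.1},{"travel":[-5.7,2.9,0],"dr":[0,0,0],"hand":0.1},{"travel":[-5.8,2.2,0],"dr":[0,0,0],"hand":0.1},{"travel":[-5.8,2.2,0],"dr":[0,0,0],"hand":0.1},{"travel":[-5.0,2.0,0],"dr":[0,0,0],"hand":0.1},{"travel":[-4.2,1.7,0],"dr":[0,0,0],"hand":0.1},{"travel":[-3.4,1.4,0],"dr":[0,0,0],"hand":0.1},{"travel":[-2.6,1.2,0],"dr":[0,0,0],"hand":0.1},{"travel":[-1.8,1.0,0],"dr":[0,0,0],"hand":0.1},{"travel":[-1.0,0.7,0],"dr":[0,0,0],"hand":0.1},{"travel":[-1.0,0.7,0],"dr":[0,0,0],"hand":0.1}]'

```text
t: 19.4
eef_pos: [0.55, -0.0622, 0.1703]
tcp_rot: [-3.14, -0.0, 1.325]
contact_force: [-0.2, 0.7, -2.0]
opening: 0.222
finger_force: 79.2
```

```bash
python3 see.py s7.png; python3 to.py .575,-.07 .567,-.105 .555,-.113 .52,-.107 .497,-.085
```

```text
19.4 [ 0.55004539 -0.06218215  0.17026435] [-0.2  0.7 -2. ]
side bowl [([0.542, -0.036, 0.004], 0.95)]
side roller0 [([0.536, -0.07, 0.014], 0.63), ([0.482, 0.002, 0.015], 0.6), ([0.493, -0.067, 0.014], 0.55), ([0.498, -0.091, 0.015], 0.53), ([0.611, -0.055, 0.016], 0.39), ([0.414, 0.277, 0.001], 0.27)]
wrist bowl [([0.545, -0.038, 0.001], 0.97)]
wrist roller0 [([0.611, -0.055, 0.014], 0.96), ([0.507, -0.09, 0.014], 0.77), ([0.495, -0.065, 0.012], 0.65), ([0.48, 0.002, 0.017], 0.57), ([0.532, -0.069, 0.013], 0.55)]
.575,-.07 [0.0, 2.5, 0.0]
.567,-.105 [-3.6, 2.6, 0.0]
.555,-.113 [-4.7, 1.7, 0.0]
.52,-.107 [-4.9, -1.9, 0.0]
.497,-.085 [-3.4, -4.6, 0.0]
```

>>> play_rows --commands '[{"travel":[-0.4,1.2,0],"dr":[0,0,0],"hand":0.1},{"travel":[-0.7,2.4,0],"dr":[0,0,0],"hand":0.1},{"travel":[-2.0,2.8,0],"dr":[0,0,0],"hand":0.1},{"travel":[-3.5,2.9,0],"dr":[0,0,0],"hand":0.1},{"travel":[-4.7,1.8,0],"dr":[0,0,0],"hand":0.1},{"travel":[-5.0,1.1,0],"dr":[0,0,0],"hand":0.1},{"travel":[-5.2,0.3,0],"dr":[0,0,0],"hand":0.1},{"travel":[-5.3,-0.5,0],"dr":[0,0,0],"hand":0.1},{"travel":[-5.3,-1.2,0],"dr":[0,0,0],"hand":0.1},{"travel":[-5.2,-2.0,0],"dr":[0,0,0],"hand":0.1},{"travel":[-5.0,-2.7,0],"dr":[0,0,0],"hand":0.1},{"travel":[-4.6,-3.3,0],"dr":[0,0,0],"hand":0.1},{"travel":[-4.2,-3.8,0],"dr":[0,0,0],"hand":0.1},{"travel":[-4.2,-3.8,0],"dr":[0,0,0],"hand":0.1}]'

```text
t: 21.1
eef_pos: [0.5025, -0.0939, 0.1703]
tcp_rot: [-3.14, -0.0, 1.324]
contact_force: [0.1, 0.1, -2.4]
opening: 0.222
finger_force: 79.2
```

```bash
python3 see.py s8.png
```

```text
21.1 [ 0.50245814 -0.09392384  0.1703273 ] [ 0.1  0.1 -2.4]
side bowl [([0.544, -0.039, 0.004], 0.73)]
side roller0 [([0.612, -0.054, 0.012], 0.55), ([0.532, -0.061, 0.014], 0.5), ([0.484, -0.08, 0.011], 0.48), ([0.482, -0.056, 0.016], 0.4), ([0.482, 0.002, 0.018], 0.39)]
wrist bowl [([0.543, -0.041, 0.002], 0.61)]
wrist roller0 [([0.479, 0.003, 0.017], 0.92), ([0.484, -0.056, 0.013], 0.91), ([0.529, -0.113, 0.01], 0.9), ([0.554, 0.036, 0.007], 0.9), ([0.615, -0.054, 0.014], 0.79), ([0.49, -0.087, 0.016], 0.75), ([0.533, -0.06, 0.016], 0.57)]
```

```bash
python3 - <<'E'
import cv2,numpy as np
t=[cv2.resize(cv2.imread(f'pics/s{i}.png')[:,400:],(300,300)) for i in (4,6,7,8)]
cv2.imwrite('pics/m.png',np.vstack([np.hstack(t[:2]),np.hstack(t[2:])]))
E
```

```text
(no output)
```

View pics/m.png

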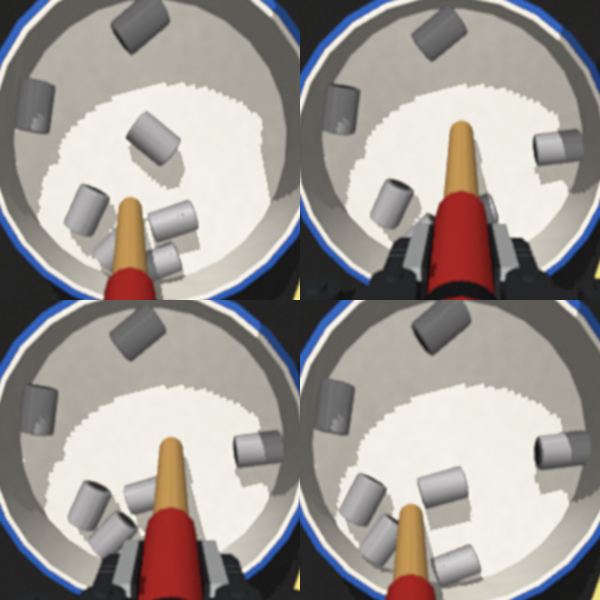

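The montage shows one roller still at (458,565) after a sweep that should have moved it, and the rod tip looks farther forward than the TCP suggests. The rod may have tilted in the grip, so I measure it.

```bash
python3 - <<'E'
from h import *
s,p,ro=st();print(s['t'],p,ro)
for n in ['side','wrist','top']:
    im,d,c=snap(n)
    for o in rodaxis(n,im,d,c,p): print(n,o[0],'off',(o[1]-p).round(4),(o[2]-p).round(3),(o[3]-p).round(3))
    if n!='top':
        W=world(c,d);hsv=cv2.cvtColor(im,cv2.COLOR_RGB2HSV)
        m=(hsv[...,0]>8)&(hsv[...,0]<25)&(hsv[...,1]>110)&(d>0)&(np.hypot(W[...,0]-p[0],W[...,1]-p[1])<.06)&(W[...,2]<p[2]-.02)
        P=W[m]
        for z in np.arange(0,.12,.02):
            k=(P[:,2]>z)&(P[:,2]<z+.02)
            if k.sum()>3: print(n,z,k.sum(),(P[k].mean(0)-p).round(4))
    for t in['rod_tip','rod_grip']:
        for x in finder.mark_of(n,t)[:3]: print(n,t,np.round(x['at'],3),round(x['conf'],2),(np.array(x['at'])-p).round(3))
E
```

```text
21.4 [ 0.5032188  -0.09495351  0.17021746] [-3.14075252e+00  3.08868498e-04  1.32330674e+00]
side 69 off [ 0.003   0.0158 -0.102 ] [-0.005  0.006 -0.152] [ 0.011  0.027 -0.048]
side 43 off [-0.0018  0.0045 -0.0213] [-0.01  -0.002 -0.047] [ 0.007  0.013 -0.   ]
side 0.0 4 [ 0.0043  0.0177 -0.152 ]
side 0.02 12 [ 0.0045  0.0144 -0.1401]
side 0.04 13 [ 0.0033  0.0124 -0.122 ]
side 0.06 14 [ 0.0025  0.009  -0.0997]
side 0.08 10 [ 0.0012  0.0062 -0.0791]
side 0.1 15 [ 0.0009  0.0037 -0.0616]
side rod_tip [ 0.348 -0.258  0.003] 0.8 [-0.155 -0.163 -0.168]
side rod_tip [ 0.516 -0.072  0.004] 0.6 [ 0.012  0.023 -0.166]
side rod_grip [ 0.237 -0.298  0.009] 0.81 [-0.266 -0.203 -0.161]
side rod_grip [ 0.507 -0.087  0.157] 0.65 [ 0.004  0.008 -0.013]
wrist 999 off [ 0.0029  0.0136 -0.089 ] [-0.007  0.003 -0.154] [ 0.012  0.024 -0.043]
wrist 1768 off [ 0.0004  0.0034 -0.0181] [-0.012 -0.007 -0.045] [ 0.011  0.009 -0.   ]
wrist 0.0 14 [ 0.0066  0.0291 -0.152 ]
wrist 0.02 104 [ 0.0064  0.0268 -0.1396]
wrist 0.04 135 [ 0.0056  0.024  -0.1199]
wrist 0.06 180 [ 0.0048  0.0211 -0.0999]
wrist 0.08 230 [ 0.0042  0.0184 -0.0798]
wrist 0.1 307 [ 0.0035  0.0157 -0.0598]
wrist rod_tip [ 0.509 -0.07   0.005] 0.98 [ 0.006  0.025 -0.165]
wrist rod_tip [ 0.537 -0.06   0.015] 0.48 [ 0.034  0.035 -0.155]
wrist rod_grip [ 0.503 -0.096  0.162] 0.96 [-0.    -0.001 -0.008]
wrist rod_grip [ 0.614 -0.051  0.013] 0.62 [ 0.111  0.044 -0.157]
top rod_tip [ 0.342 -0.259  0.007] 0.58 [-0.161 -0.164 -0.163]
top rod_grip [ 0.234 -0.295  0.008] 0.53 [-0.27  -0.2   -0.162]
```

The rod has swung about 8.5° in the grip about the tool's y axis. I lift it clear, grip harder, tilt it back upright and move it to the right side of that roller.

>>> play_rows --commands '[{"travel":[0,0,-2],"dr":[0,0,0],"hand":0.1},{"travel":[0,0,-5],"dr":[0,0,0],"hand":0.1},{"travel":[0,0,-8],"dr":[0,0,0],"hand":0.1},{"travel":[1,1.5,-8],"dr":[0,-4,0],"hand":0.1},{"travel":[0.5,4,-8],"dr":[0,-8.5,0],"hand":0.1},{"travel":[0.2,6.0,-8],"dr":[0,-8.5,0],"hand":0.1},{"travel":[0.2,6.2,-8],"dr":[0,-8.5,0],"hand":0.1},{"travel":[0.2,6.2,-8],"dr":[0,-8.5,0],"hand":0.1}]' --force 118

```text
t: 22.65
eef_pos: [0.5635, -0.108, 0.2498]
tcp_rot: [-3.139, 0.148, 1.323]
contact_force: [-0.5, 0.0, -2.0]
opening: 0.22
finger_force: 115.5
```

```bash
cat > rod.py <<'E'
from h import *
s,p,ro=st();print(s['t'],p,ro,s['contact_force'].round(1),s['finger_force'])
for n in ['side','wrist']:
    im,d,c=snap(n);W=world(c,d);hsv=cv2.cvtColor(im,cv2.COLOR_RGB2HSV)
    m=(hsv[...,0]>8)&(hsv[...,0]<25)&(hsv[...,1]>110)&(d>0)&(np.hypot(W[...,0]-p[0],W[...,1]-p[1])<.06)&(W[...,2]<p[2]-.02)&(W[...,2]>p[2]-.17)
    P=W[m];z=P[:,2]-p[2]
    # slope of axis using extremes-balanced linear fit
    print(n,len(P),'slope dx,dy per m of height',np.polyfit(z,P[:,0],1)[0].round(3),np.polyfit(z,P[:,1],1)[0].round(3),'zmin',P[:,2].min().round(4))
    for t in['rod_tip','rod_grip']:
        for x in finder.mark_of(n,t)[:2]: print(n,t,np.round(x['at'],3),round(x['conf'],2),(np.array(x['at'])-p).round(3))
    if n=='wrist':print('rollers',[(np.round(x['at'],3).tolist(),round(x['conf'],2)) for x in finder.mark_of(n,'roller0')[:9]])
E
python3 rod.py
```

```text
22.65 [ 0.56345573 -0.10798154  0.24982697] [-3.13938037  0.14842466  1.32333248] [-0.5  0.  -2. ] 115.51279306411743
side 96 slope dx,dy per m of height 0.008 0.008 zmin 0.0948
side rod_tip [ 0.348 -0.261  0.003] 0.77 [-0.216 -0.153 -0.246]
side rod_tip [ 0.567 -0.108  0.084] 0.66 [ 0.003  0.    -0.166]
side rod_grip [ 0.566 -0.102  0.24 ] 0.63 [ 0.002  0.005 -0.01 ]
side rod_grip [ 0.233 -0.3    0.008] 0.61 [-0.33  -0.192 -0.241]
wrist 1044 slope dx,dy per m of height -0.001 0.003 zmin 0.093
wrist rod_tip [ 0.561 -0.106  0.083] 0.81 [-0.002  0.002 -0.167]
wrist rod_tip [ 0.348 -0.257  0.006] 0.54 [-0.215 -0.149 -0.244]
wrist rod_grip [ 0.564 -0.11   0.24 ] 0.82 [ 0.    -0.002 -0.01 ]
wrist rod_grip [ 0.234 -0.293  0.01 ] 0.68 [-0.33  -0.185 -0.24 ]
rollers [([0.487, -0.084, 0.016], 0.94), ([0.61, -0.054, 0.016], 0.9), ([0.477, -0.001, 0.018], 0.82), ([0.484, -0.055, 0.008], 0.67), ([0.554, 0.038, 0.011], 0.66), ([0.532, -0.113, 0.016], 0.62), ([0.534, -0.061, 0.015], 0.62)]
```

```bash
sed -i 's/np.append(q,.17)-p/(np.append(q,.17) if len(q)<3 else np.array(q))-p/' to.py; python3 to.py .5635,-.108,.21 .5635,-.108,.172 .553,-.112,.172 .540,-.113,.172 .525,-.111,.172 .512,-.105,.172 .503,-.096,.172  .497,-.085,.172
```

```text
.5635,-.108,.21 [0.6, 0.0, 4.0]
.5635,-.108,.172 [1.2, 0.0, 7.8]
.553,-.112,.172 [0.5, -0.9, 7.9]
.540,-.113,.172 [0.1, -2.1, 7.9]
.525,-.111,.172 [-0.0, -3.6, 8.0]
.512,-.105,.172 [0.2, -5.0, 7.9]
.503,-.096,.172 [0.9, -6.1, 7.8]
.497,-.085,.172 [1.8, -7.0, 7.7]
```

>>> play_rows --commands '[{"travel":[0.6,0,4],"dr":[0,0,0],"hand":0.1},{"travel":[1.0,0,6.5],"dr":[0,0,0],"hand":0.1},{"travel":[1.2,0,7.8],"dr":[0,0,0],"hand":0.1},{"travel":[1.2,0,7.8],"dr":[0,0,0],"hand":0.1},{"travel":[0.8,-0.5,7.8],"dr":[0,0,0],"hand":0.1},{"travel":[0.5,-1.0,7.9],"dr":[0,0,0],"hand":0.1},{"travel":[0.3,-1.5,7.9],"dr":[0,0,0],"hand":0.1},{"travel":[0.1,-2.1,7.9],"dr":[0,0,0],"hand":0.1},{"travel":[0,-2.7,7.9],"dr":[0,0,0],"hand":0.1},{"travel":[0,-3.2,7.9],"dr":[0,0,0],"hand":0.1},{"travel":[0,-3.7,7.9],"dr":[0,0,0],"hand":0.1},{"travel":[0.1,-4.3,7.9],"dr":[0,0,0],"hand":0.1},{"travel":[0.2,-4.9,7.9],"dr":[0,0,0],"hand":0.1},{"travel":[0.5,-5.5,7.9],"dr":[0,0,0],"hand":0.1},{"travel":[0.9,-6.0,7.8],"dr":[0,0,0],"hand":0.1},{"travel":[0.9,-6.0,7.8],"dr":[0,0,0],"hand":0.1}]'

```text
t: 24.6
eef_pos: [0.5095, -0.0941, 0.1737]
tcp_rot: [3.129, 0.142, 1.321]
contact_force: [8.4, 3.5, -0.2]
opening: 0.215
finger_force: 116.8
```

```bash
python3 rod.py; python3 see.py s9.png
```

```text
24.6 [ 0.50947094 -0.09411728  0.1737006 ] [3.12921784 0.14219247 1.32141816] [ 8.4  3.5 -0.2] 116.78097009658813
side 90 slope dx,dy per m of height -0.03 -0.022 zmin 0.0153
side rod_tip [ 0.518 -0.092  0.008] 0.49 [ 0.008  0.002 -0.165]
side rod_tip [ 0.348 -0.258  0.003] 0.49 [-0.162 -0.164 -0.171]
side rod_grip [ 0.234 -0.3    0.011] 0.67 [-0.276 -0.205 -0.162]
side rod_grip [ 0.513 -0.089  0.164] 0.46 [ 0.004  0.005 -0.01 ]
wrist 1044 slope dx,dy per m of height -0.021 -0.012 zmin 0.0123
wrist rod_tip [ 0.512 -0.09   0.008] 0.6 [ 0.002  0.004 -0.166]
wrist rod_tip [ 0.472 -0.047  0.013] 0.58 [-0.037  0.047 -0.161]
wrist rod_grip [ 0.511 -0.092  0.164] 0.63 [ 0.002  0.002 -0.01 ]
rollers [([0.476, 0.005, 0.02], 0.98), ([0.494, -0.092, 0.016], 0.96), ([0.612, -0.054, 0.015], 0.83), ([0.534, -0.065, 0.015], 0.78), ([0.476, -0.047, 0.01], 0.75), ([0.477, -0.072, 0.012], 0.72), ([0.554, 0.033, 0.011], 0.71)]
24.95 [ 0.50969145 -0.09433079  0.17351148] [9.3 3.  0.3]
side bowl [([0.543, -0.037, 0.004], 0.91), ([0.555, -0.339, 0.0], 0.7)]
side roller0 [([0.517, -0.094, 0.011], 0.72), ([0.61, -0.057, 0.012], 0.6), ([0.491, -0.093, 0.014], 0.56), ([0.471, -0.069, 0.013], 0.55), ([0.469, -0.047, 0.014], 0.53), ([0.533, -0.063, 0.013], 0.43), ([0.479, 0.002, 0.016], 0.43)]
wrist bowl [([0.546, -0.041, 0.003], 0.72), ([0.554, 0.035, 0.008], 0.53)]
wrist roller0 [([0.493, -0.092, 0.015], 0.96), ([0.607, -0.056, 0.015], 0.91), ([0.534, -0.061, 0.015], 0.79), ([0.476, -0.073, 0.016], 0.72), ([0.48, 0.002, 0.016], 0.71), ([0.477, -0.045, 0.013], 0.58), ([0.553, 0.032, 0.011], 0.57)]
```

```bash
python3 to.py .516,-.090,.172 .516,-.090,.252 .5,-.022,.252 .5,-.022,.172 .483,-.023,.172 .485,-.012,.172 .489,.0,.172 .496,.011,.172 .504,.019,.172 .504,.019,.262
```

```text
.516,-.090,.172 [0.6, 0.5, 0.1]
.516,-.090,.252 [-0.5, 0.6, -7.8]
.5,-.022,.252 [5.6, -2.6, -8.8]
.5,-.022,.172 [6.7, -2.7, -0.8]
.483,-.023,.172 [6.2, -4.3, -0.8]
.485,-.012,.172 [7.3, -4.4, -1.0]
.489,.0,.172 [8.6, -4.3, -1.1]
.496,.011,.172 [9.8, -3.9, -1.3]
.504,.019,.172 [10.8, -3.3, -1.4]
.504,.019,.262 [9.5, -3.2, -10.3]
```

>>> play_rows --commands '[{"travel":[0.6,1.0,0],"dr":[0,0,0],"hand":0.1},{"travel":[0.5,1.2,-3],"dr":[0,0,0],"hand":0.1},{"travel":[-0.5,1.2,-7.8],"dr":[0,0,0],"hand":0.1},{"travel":[2,-0.5,-8.2],"dr":[0,0,0],"hand":0.1},{"travel":[5.6,-2.0,-8.8],"dr":[0,0,0],"hand":0.1},{"travel":[5.6,-2.0,-8.8],"dr":[0,0,0],"hand":0.1},{"travel":[5.6,-2.0,-8.8],"dr":[0,0,0],"hand":0.1}]'

```text
t: 25.95
eef_pos: [0.5013, -0.0241, 0.2501]
tcp_rot: [-3.138, 0.15, 1.326]
contact_force: [-0.6, -0.1, -1.7]
opening: 0.217
finger_force: 116.0
```

```bash
python3 rod.py; python3 to.py .5,-.022,.252 .5,-.022,.172 .483,-.023,.172 .485,-.012,.172 .489,.0,.172 .496,.011,.172 .504,.019,.172 .504,.019,.262
```

```text
25.95 [ 0.50133711 -0.02414812  0.25011049] [-3.13837739  0.14993155  1.32582098] [-0.6 -0.1 -1.7] 116.01598620414734
side 112 slope dx,dy per m of height -0.011 0.004 zmin 0.0859
side rod_tip [ 0.347 -0.26   0.001] 0.61 [-0.154 -0.236 -0.249]
side rod_tip [ 0.503 -0.024  0.085] 0.48 [ 0.001 -0.    -0.166]
side rod_grip [ 0.233 -0.3    0.012] 0.75 [-0.268 -0.275 -0.238]
side rod_grip [ 0.504 -0.022  0.237] 0.66 [ 0.003  0.002 -0.013]
wrist 986 slope dx,dy per m of height 0.004 0.005 zmin 0.0936
wrist rod_tip [ 0.504 -0.022  0.083] 0.68 [ 0.002  0.002 -0.167]
rollers [([0.611, -0.055, 0.014], 0.83), ([0.532, -0.061, 0.014], 0.81), ([0.476, -0.075, 0.013], 0.76), ([0.552, 0.036, 0.011], 0.74), ([0.474, -0.045, 0.012], 0.71), ([0.478, 0.002, 0.017], 0.64), ([0.543, -0.039, -0.001], 0.58), ([0.506, -0.024, 0.089], 0.56), ([0.493, -0.094, 0.01], 0.55)]
.5,-.022,.252 [0.2, -0.3, -0.2]
.5,-.022,.172 [1.4, -0.3, 7.7]
.483,-.023,.172 [0.9, -1.9, 7.8]
.485,-.012,.172 [2.0, -2.0, 7.6]
.489,.0,.172 [3.3, -1.9, 7.4]
.496,.011,.172 [4.5, -1.5, 7.3]
.504,.019,.172 [5.5, -0.9, 7.1]
.504,.019,.262 [4.1, -0.9, -1.8]
```

>>> play_rows --commands '[{"travel":[0.6,-0.3,3],"dr":[0,0,0],"hand":0.1},{"travel":[1.1,-0.3,6],"dr":[0,0,0],"hand":0.1},{"travel":[1.4,-0.3,7.7],"dr":[0,0,0],"hand":0.1},{"travel":[1.3,-0.3,7.7],"dr":[0,0,0],"hand":0.1},{"travel":[1.1,-1.1,7.7],"dr":[0,0,0],"hand":0.1},{"travel":[0.9,-1.9,7.8],"dr":[0,0,0],"hand":0.1},{"travel":[1.4,-2.0,7.7],"dr":[0,0,0],"hand":0.1},{"travel":[2.0,-2.0,7.6],"dr":[0,0,0],"hand":0.1},{"travel":[2.6,-2.0,7.5],"dr":[0,0,0],"hand":0.1},{"travel":[3.3,-1.9,7.4],"dr":[0,0,0],"hand":0.1},{"travel":[3.9,-1.7,7.4],"dr":[0,0,0],"hand":0.1},{"travel":[4.5,-1.5,7.3],"dr":[0,0,0],"hand":0.1},{"travel":[5.0,-1.2,7.2],"dr":[0,0,0],"hand":0.1},{"travel":[5.5,-0.9,7.1],"dr":[0,0,0],"hand":0.1},{"travel":[5.2,-0.9,5],"dr":[0,0,0],"hand":0.1},{"travel":[4.6,-0.9,1],"dr":[0,0,0],"hand":0.1},{"travel":[4.1,-0.9,-3],"dr":[0,0,0],"hand":0.1},{"travel":[4.1,-0.9,-3],"dr":[0,0,0],"hand":0.1}]'

```text
t: 28.1
eef_pos: [0.5073, 0.0226, 0.2796]
tcp_rot: [3.132, 0.143, 1.322]
contact_force: [0.1, 1.0, -1.6]
opening: 0.216
finger_force: 116.3
```

```bash
python3 rod.py; python3 see.py s10.png
```

```text
28.1 [0.50730102 0.02262814 0.27958023] [3.13203573 0.14261836 1.32213721] [ 0.1  1.  -1.6] 116.32545232772827
side 142 slope dx,dy per m of height 0.015 0.144 zmin 0.1182
side rod_tip [0.508 0.001 0.115] 0.73 [ 0.001 -0.021 -0.164]
side rod_tip [ 0.347 -0.258  0.004] 0.53 [-0.16  -0.28  -0.275]
side rod_grip [0.512 0.027 0.269] 0.77 [ 0.005  0.004 -0.01 ]
side rod_grip [ 0.233 -0.297  0.009] 0.59 [-0.274 -0.319 -0.271]
wrist 673 slope dx,dy per m of height 0.039 0.14 zmin 0.1157
wrist rod_tip [0.5   0.001 0.108] 0.74 [-0.007 -0.022 -0.171]
wrist rod_grip [0.502 0.019 0.262] 0.94 [-0.006 -0.004 -0.017]
rollers [([0.492, -0.093, 0.012], 0.63), ([0.554, 0.034, 0.007], 0.61), ([0.611, -0.056, 0.016], 0.59), ([0.474, -0.049, 0.009], 0.57), ([0.533, -0.058, 0.014], 0.57), ([0.492, -0.004, 0.017], 0.57), ([0.478, -0.073, 0.015], 0.55)]
28.45 [0.50386929 0.02128463 0.27265002] [ 0.7 -0.3 -2.6]
side bowl [([0.544, -0.041, 0.003], 0.78)]
side roller0 [([0.473, -0.072, 0.013], 0.61), ([0.472, -0.046, 0.016], 0.57), ([0.495, -0.006, 0.016], 0.56), ([0.533, -0.063, 0.011], 0.53), ([0.61, -0.057, 0.015], 0.53), ([0.49, -0.095, 0.014], 0.48), ([0.556, 0.034, 0.012], 0.43)]
wrist bowl []
wrist roller0 [([0.493, -0.004, 0.018], 0.94), ([0.532, -0.063, 0.015], 0.93), ([0.614, -0.054, 0.015], 0.81), ([0.554, 0.034, 0.01], 0.77), ([0.493, -0.095, 0.012], 0.7), ([0.474, -0.047, 0.012], 0.6), ([0.477, -0.073, 0.015], 0.48)]
```

The roller on the left moved back to within 16 mm of its start, because the rod slips when pushed across the pads. I set it upright again and turn the tool so the next push runs along the closing axis.

```bash
python3 - <<'E'
from h import *
s,p,_=st();print(s['qpos'].round(2))
Rv=rot([0,0,-1],[0,-1,0]);go([.493,-.032,.25],Rv)
E
```

```text
[ 0.1   0.22  1.66 -0.14  1.31  0.39]
travel [-5.02, 0.18, 3.18] dr [5.6, 7.3, 75.7]
```

>>> play_rows --commands '[{"travel":[-5,0.2,0],"dr":[0.6,0.8,8],"hand":0.1},{"travel":[-5,0.2,0],"dr":[1.2,1.6,16],"hand":0.1},{"travel":[-5,0.2,1],"dr":[1.7,2.3,24],"hand":0.1},{"travel":[-5,0.2,2],"dr":[2.3,3.1,32],"hand":0.1},{"travel":[-5,0.2,3],"dr":[2.9,3.9,40],"hand":0.1},{"travel":[-5,0.2,3.2],"dr":[3.5,4.6,48],"hand":0.1},{"travel":[-5,0.2,3.2],"dr":[4.1,5.4,56],"hand":0.1},{"travel":[-5,0.2,3.2],"dr":[4.7,6.2,64],"hand":0.1},{"travel":[-5,0.2,3.2],"dr":[5.3,6.9,72],"hand":0.1},{"travel":[-5,0.2,3.2],"dr":[5.6,7.3,75.7],"hand":0.1},{"travel":[-5,0.2,3.2],"dr":[5.6,7.3,75.7],"hand":0.1},{"travel":[-5,0.2,3.2],"dr":[5.6,7.3,75.7],"hand":0.1}]'

```text
t: 29.95
eef_pos: [0.4932, -0.032, 0.25]
tcp_rot: [-3.141, -0.001, 0.001]
contact_force: [-0.2, -0.0, -1.6]
opening: 0.217
finger_force: 116.1
```

```bash
python3 rod.py;  python3 to.py .493,-.032,.172 .486,-.03,.172 .488,-.015,.172 .492,.0,.172 .497,.012,.172 .504,.019,.172
```

```text
29.95 [ 0.49323432 -0.03200132  0.2500433 ] [-3.14140899e+00 -5.29546433e-04  9.91471100e-04] [-0.2 -0.  -1.6] 116.06738805770874
side 107 slope dx,dy per m of height -0.015 0.001 zmin 0.0885
side rod_tip [ 0.498 -0.034  0.081] 0.58 [ 0.005 -0.002 -0.169]
side rod_tip [ 0.35  -0.26   0.003] 0.53 [-0.143 -0.228 -0.247]
side rod_grip [ 0.235 -0.298  0.011] 0.47 [-0.258 -0.266 -0.239]
side rod_grip [ 0.497 -0.029  0.24 ] 0.46 [ 0.004  0.003 -0.01 ]
wrist 681 slope dx,dy per m of height -0.002 0.001 zmin 0.0962
wrist rod_tip [ 0.494 -0.03   0.082] 0.78 [ 0.001  0.002 -0.168]
wrist rod_tip [ 0.345 -0.257  0.005] 0.71 [-0.148 -0.225 -0.245]
wrist rod_grip [ 0.492 -0.034  0.238] 0.72 [-0.001 -0.002 -0.012]
wrist rod_grip [ 0.533 -0.063  0.017] 0.55 [ 0.04  -0.031 -0.233]
rollers [([0.494, -0.092, 0.014], 0.94), ([0.474, -0.046, 0.013], 0.89), ([0.478, -0.071, 0.014], 0.89), ([0.534, -0.06, 0.013], 0.88), ([0.612, -0.056, 0.013], 0.81), ([0.494, -0.003, 0.017], 0.69), ([0.554, 0.034, 0.007], 0.68), ([0.415, 0.274, 0.006], 0.4), ([0.543, -0.04, 0.002], 0.37)]
.493,-.032,.172 [-0.0, 0.0, 7.8]
.486,-.03,.172 [-0.7, -0.2, 7.8]
.488,-.015,.172 [-0.5, -1.7, 7.8]
.492,.0,.172 [-0.1, -3.2, 7.8]
.497,.012,.172 [0.4, -4.4, 7.8]
.504,.019,.172 [1.1, -5.1, 7.8]
```

>>> play_rows --commands '[{"travel":[0.6,0.3,3],"dr":[0,0,0],"hand":0.1},{"travel":[0.6,0.3,6],"dr":[0,0,0],"hand":0.1},{"travel":[0.6,0.3,7.7],"dr":[0,0,0],"hand":0.1},{"travel":[0.5,0.2,7.7],"dr":[0,0,0],"hand":0.1},{"travel":[0.4,-0.4,7.7],"dr":[0,0,0],"hand":0.1},{"travel":[0.3,-1.0,7.7],"dr":[0,0,0],"hand":0.1},{"travel":[0.2,-1.6,7.7],"dr":[0,0,0],"hand":0.1},{"travel":[0.2,-2.2,7.7],"dr":[0,0,0],"hand":0.1},{"travel":[0.3,-2.8,7.7],"dr":[0,0,0],"hand":0.1},{"travel":[0.4,-3.4,7.7],"dr":[0,0,0],"hand":0.1},{"travel":[0.5,-4.0,7.7],"dr":[0,0,0],"hand":0.1},{"travel":[0.6,-4.5,7.7],"dr":[0,0,0],"hand":0.1},{"travel":[0.6,-4.5,7.7],"dr":[0,0,0],"hand":0.1}]'

```text
t: 31.6
eef_pos: [0.5014, 0.0109, 0.1741]
tcp_rot: [3.135, -0.006, 0.003]
contact_force: [2.4, -9.2, -0.2]
opening: 0.216
finger_force: 117.9
```

```bash
python3 rod.py
```

```text
31.6 [0.50139389 0.0108524  0.17414639] [ 3.13464043 -0.00589494  0.00342971] [ 2.4 -9.2 -0.2] 117.90941119194031
side 96 slope dx,dy per m of height -0.022 0.004 zmin 0.0092
side rod_tip [0.507 0.005 0.009] 0.67 [ 0.006 -0.006 -0.165]
side rod_tip [ 0.349 -0.258  0.003] 0.6 [-0.152 -0.269 -0.171]
side rod_grip [0.504 0.016 0.163] 0.53 [ 0.003  0.005 -0.011]
side rod_grip [ 0.234 -0.298  0.008] 0.52 [-0.267 -0.309 -0.166]
wrist 711 slope dx,dy per m of height -0.017 0.019 zmin 0.0184
wrist rod_tip [0.503 0.008 0.008] 0.96 [ 0.002 -0.003 -0.167]
wrist rod_tip [ 0.347 -0.258  0.005] 0.52 [-0.154 -0.269 -0.17 ]
wrist rod_grip [0.504 0.009 0.164] 0.7 [ 0.002 -0.002 -0.011]
wrist rod_grip [ 0.473 -0.032  0.011] 0.29 [-0.029 -0.043 -0.163]
rollers [([0.53, -0.053, 0.015], 0.97), ([0.475, -0.062, 0.017], 0.96), ([0.557, 0.045, 0.009], 0.88), ([0.491, 0.027, 0.016], 0.81), ([0.474, -0.034, 0.011], 0.71), ([0.485, -0.08, 0.014], 0.69), ([0.608, -0.048, 0.014], 0.67)]
```

>>> play_rows --commands '[{"travel":[0.5,1.2,0],"dr":[0,0,0],"hand":0.1},{"travel":[0.5,1.2,-3],"dr":[0,0,0],"hand":0.1},{"travel":[0.5,1.2,-8],"dr":[0,0,0],"hand":0.1},{"travel":[0.5,1.2,-8],"dr":[0,0,0],"hand":0.1}]'

```text
t: 32.35
eef_pos: [0.5078, 0.0013, 0.2593]
tcp_rot: [-3.14, -0.014, -0.001]
contact_force: [0.9, 0.4, -1.0]
opening: 0.216
finger_force: 116.2
```

```bash
python3 rod.py; cat > bowl.py <<'E'
from h import *
from scipy.optimize import least_squares
for n in ['top','side','wrist']:
    im,d,c=snap(n)
    print(n,[(np.round(x['at'],3).tolist(),round(x['conf'],2)) for x in finder.mark_of(n,'bowl')[:1]])
    W=world(c,d)
    m=(d>0)&(abs(W[...,2]-.05)<.006)&(np.hypot(W[...,0]-.544,W[...,1]+.037)<.12)
    hsv=cv2.cvtColor(im,cv2.COLOR_RGB2HSV);m&=(hsv[...,0]>100)&(hsv[...,0]<130)&(hsv[...,1]>80)
    P=W[m]
    if len(P)>20:
        f=least_squares(lambda q:np.hypot(P[:,0]-q[0],P[:,1]-q[1])-q[2],[.544,-.037,.095],loss='soft_l1',f_scale=.003).x;print(n,len(P),f.round(4))
E
python3 bowl.py
```

```text
32.35 [0.50779983 0.00133085 0.25927202] [-3.13991064e+00 -1.35296844e-02 -8.59384205e-04] [ 0.9  0.4 -1. ] 116.22396469116211
side 112 slope dx,dy per m of height -0.022 -0.001 zmin 0.1
side rod_tip [ 0.349 -0.257  0.002] 0.78 [-0.159 -0.258 -0.257]
side rod_tip [0.515 0.001 0.096] 0.56 [ 0.007 -0.    -0.163]
side rod_grip [ 0.234 -0.298  0.009] 0.59 [-0.274 -0.3   -0.251]
side rod_grip [0.51  0.004 0.248] 0.57 [ 0.002  0.003 -0.012]
wrist 686 slope dx,dy per m of height -0.001 0.0 zmin 0.0971
wrist rod_tip [ 0.346 -0.257  0.005] 0.64 [-0.161 -0.259 -0.254]
wrist rod_grip [0.506 0.    0.242] 0.63 [-0.002 -0.001 -0.017]
rollers [([0.553, 0.042, 0.009], 0.98), ([0.486, -0.081, 0.013], 0.9), ([0.528, -0.051, 0.016], 0.75), ([0.472, -0.032, 0.013], 0.73), ([0.608, -0.049, 0.014], 0.68), ([0.474, -0.061, 0.017], 0.65), ([0.493, 0.027, 0.018], 0.62), ([0.507, 0.004, 0.085], 0.5)]
top [([0.54, -0.03, 0.003], 0.57)]
side [([0.544, -0.03, 0.003], 0.78)]
side 164 [ 0.5384 -0.0312  0.0947]
wrist [([0.543, -0.029, 0.003], 0.78)]
wrist 1888 [ 0.5392 -0.0305  0.0948]
```

The bowl slid about 9 mm in +y during that push. I give roller 2 a light extra nudge and then ease the bowl back with the rod against its inner wall.

>>> play_rows --commands '[{"travel":[0.8,-1.6,0],"dr":[0,0,0],"hand":0.1},{"travel":[1.6,-3.3,0],"dr":[0,0,0],"hand":0.1},{"travel":[1.6,-3.3,3],"dr":[0,0,0],"hand":0.1},{"travel":[1.6,-3.3,6],"dr":[0,0,0],"hand":0.1},{"travel":[1.6,-3.3,8.6],"dr":[0,0,0],"hand":0.1},{"travel":[1.6,-3.3,8.6],"dr":[0,0,0],"hand":0.1},{"travel":[2.1,-3.5,8.6],"dr":[0,0,0],"hand":0.1},{"travel":[2.6,-3.6,8.6],"dr":[0,0,0],"hand":0.1},{"travel":[3.1,-3.7,8.6],"dr":[0,0,0],"hand":0.1},{"travel":[3.6,-3.7,8.6],"dr":[0,0,0],"hand":0.1},{"travel":[4.1,-3.7,8.6],"dr":[0,0,0],"hand":0.1},{"travel":[4.6,-3.6,8.6],"dr":[0,0,0],"hand":0.1},{"travel":[5.0,-3.5,8.6],"dr":[0,0,0],"hand":0.1},{"travel":[4.6,-2.8,8.6],"dr":[0,0,0],"hand":0.1},{"travel":[4.2,-2.0,4],"dr":[0,0,0],"hand":0.1},{"travel":[4.2,-2.0,0],"dr":[0,0,0],"hand":0.1},{"travel":[4.2,-2.0,0],"dr":[0,0,0],"hand":0.1}]'

```text
t: 34.7
eef_pos: [0.5503, 0.0209, 0.2596]
tcp_rot: [-3.14, -0.016, -0.001]
contact_force: [1.6, 0.5, -0.7]
opening: 0.215
finger_force: 115.5
```

```bash
python3 rod.py; python3 bowl.py; python3 to.py .546,-.092,.26 .546,-.092,.173 .546,-.115,.173
```

```text
34.7 [0.55028558 0.02091826 0.25957951] [-3.14018143e+00 -1.64159871e-02 -1.05447201e-03] [ 1.6  0.5 -0.7] 115.53391098976135
side 114 slope dx,dy per m of height 0.093 0.009 zmin 0.1033
side rod_tip [0.536 0.024 0.098] 0.64 [-0.014  0.003 -0.161]
side rod_tip [ 0.345 -0.259  0.003] 0.51 [-0.205 -0.28  -0.257]
side rod_grip [ 0.233 -0.298  0.009] 0.76 [-0.317 -0.319 -0.251]
side rod_grip [0.552 0.027 0.253] 0.69 [ 0.002  0.006 -0.007]
wrist 480 slope dx,dy per m of height 0.116 0.001 zmin 0.1034
wrist rod_tip [0.527 0.025 0.092] 0.85 [-0.023  0.004 -0.167]
wrist rod_tip [ 0.347 -0.258  0.007] 0.4 [-0.204 -0.279 -0.252]
wrist rod_grip [0.545 0.02  0.245] 0.78 [-0.005 -0.001 -0.015]
rollers [([0.607, -0.051, 0.016], 0.9), ([0.557, 0.039, 0.008], 0.85), ([0.476, -0.06, 0.016], 0.76), ([0.529, -0.052, 0.015], 0.67), ([0.487, -0.078, 0.012], 0.66), ([0.494, 0.03, 0.017], 0.56), ([0.47, -0.033, 0.012], 0.55)]
top [([0.542, -0.031, 0.001], 0.8)]
side [([0.54, -0.029, 0.002], 0.78)]
side 168 [ 0.5381 -0.031   0.0951]
wrist [([0.542, -0.033, 0.001], 0.93)]
wrist 1508 [ 0.5392 -0.0305  0.0949]
.546,-.092,.26 [-0.0, 11.3, -0.7]
.546,-.092,.173 [-0.0, 11.3, 8.0]
.546,-.115,.173 [-0.0, 13.6, 8.0]
```

>>> play_rows --commands '[{"travel":[0,4,-0.5],"dr":[0,3,0],"hand":0.1},{"travel":[0,8,-0.5],"dr":[0,6,0],"hand":0.1},{"travel":[0,11.3,-0.5],"dr":[0,6,0],"hand":0.1},{"travel":[0,11.3,2],"dr":[0,6,0],"hand":0.1},{"travel":[0,11.3,5],"dr":[0,6,0],"hand":0.1},{"travel":[0,11.3,8.3],"dr":[0,6,0],"hand":0.1},{"travel":[0,11.3,8.3],"dr":[0,6,0],"hand":0.1},{"travel":[0,12.0,8.3],"dr":[0,6,0],"hand":0.1},{"travel":[0,12.7,8.3],"dr":[0,6,0],"hand":0.1},{"travel":[0,13.2,8.3],"dr":[0,6,0],"hand":0.1},{"travel":[0,13.5,8.3],"dr":[0,6,0],"hand":0.1},{"travel":[0,13.8,8.3],"dr":[0,6,0],"hand":0.1},{"travel":[0,14.1,8.3],"dr":[0,6,0],"hand":0.1},{"travel":[0,14.1,8.3],"dr":[0,6,0],"hand":0.1}]'

```text
t: 36.75
eef_pos: [0.5463, -0.1162, 0.171]
tcp_rot: [-3.131, -0.106, -0.005]
contact_force: [0.4, 12.9, 3.3]
opening: 0.218
finger_force: 115.9
```

```bash
python3 bowl.py; python3 rod.py
```

```text
top [([0.539, -0.034, -0.001], 0.83)]
top 25 [ 0.5401 -0.0324  0.0959]
side [([0.542, -0.032, 0.001], 0.96)]
side 143 [ 0.5385 -0.0337  0.0948]
wrist [([0.539, -0.033, 0.003], 0.81)]
wrist 2180 [ 0.5392 -0.0332  0.0948]
37.05 [ 0.5463541  -0.11615013  0.17098203] [-3.13189178 -0.1059785  -0.00485462] [-0.2 11.8  3.4] 115.90331196784973
side 72 slope dx,dy per m of height 0.003 -0.029 zmin 0.0461
side rod_tip [ 0.347 -0.256  0.006] 0.75 [-0.199 -0.14  -0.165]
side rod_tip [ 0.55  -0.115  0.01 ] 0.48 [ 0.004  0.002 -0.161]
side rod_grip [ 0.234 -0.298  0.006] 0.81 [-0.313 -0.182 -0.165]
side rod_grip [ 0.548 -0.114  0.165] 0.63 [ 0.002  0.003 -0.006]
wrist 472 slope dx,dy per m of height 0.003 -0.012 zmin 0.0237
wrist rod_tip [ 0.548 -0.112  0.006] 0.98 [ 0.001  0.004 -0.165]
wrist rod_grip [ 0.548 -0.12   0.164] 0.84 [ 0.002 -0.004 -0.007]
rollers [([0.609, -0.05, 0.017], 0.97), ([0.532, -0.053, 0.014], 0.9), ([0.559, 0.035, 0.01], 0.85), ([0.496, 0.025, 0.019], 0.82), ([0.472, -0.034, 0.011], 0.6)]
```

>>> play_rows --commands '[{"travel":[0,0.2,0],"dr":[0,0,0],"hand":0.1},{"travel":[0,0.4,0],"dr":[0,0,0],"hand":0.1},{"travel":[0,0.6,0],"dr":[0,0,0],"hand":0.1},{"travel":[0,0.6,0],"dr":[0,0,0],"hand":0.1},{"travel":[0,0,0],"dr":[0,0,0],"hand":0.1},{"travel":[0,-1.5,0],"dr":[0,0,0],"hand":0.1},{"travel":[0,-1.5,-4],"dr":[0,0,0],"hand":0.1},{"travel":[0,-1.5,-8],"dr":[0,0,0],"hand":0.1},{"travel":[0,-1.5,-13],"dr":[0,0,0],"hand":0.1},{"travel":[0,-1.5,-14],"dr":[0,0,0],"hand":0.1}]'

```text
t: 38.4
eef_pos: [0.5336, -0.1054, 0.316]
tcp_rot: [3.138, -0.117, 0.0]
contact_force: [0.9, -0.2, -1.7]
opening: 0.216
finger_force: 115.6
```

```bash
python3 bowl.py; python3 - <<'E'
from h import *
s,p,ro=st();print(s['t'],p,ro)
print([(np.round(x['at'],3).tolist(),round(x['conf'],2)) for x in finder.mark_of('wrist','roller0')[:9]])
# tube mouth from side & top: yellow near tube at z~.112
for n in ['top','side']:
    im,d,c=snap(n);W=world(c,d);hsv=cv2.cvtColor(im,cv2.COLOR_RGB2HSV)
    m=(hsv[...,0]>15)&(hsv[...,0]<35)&(hsv[...,1]>110)&(d>0)&(np.hypot(W[...,0]-.416,W[...,1]-.277)<.05)&(W[...,2]>.03)
    P=W[m];print(n,len(P),P.mean(0).round(4),P[P[:,2]>.095].mean(0).round(4),(P[P[:,2]>.095].min(0)+P[P[:,2]>.095].max(0))/2)
    for t in ('tube','tube_floor'):print(n,t,[(np.round(x['at'],4).tolist(),round(x['conf'],2)) for x in finder.mark_of(n,t)[:2]])
go([.41,.27,.35],R.from_euler('xyz',ro))
E
```

```text
top [([0.54, -0.041, -0.001], 0.76)]
top 21 [ 0.5407 -0.0383  0.0963]
side [([0.543, -0.038, 0.006], 0.72)]
side 165 [ 0.5387 -0.0388  0.0952]
wrist [([0.539, -0.038, 0.003], 0.78)]
wrist 1060 [ 0.5389 -0.038   0.0949]
38.7 [ 0.53068964 -0.10472903  0.3068525 ] [-3.14034977e+00 -1.00922769e-01 -5.05998159e-04]
[([0.496, 0.019, 0.015], 0.95), ([0.475, -0.04, 0.013], 0.88), ([0.531, -0.06, 0.013], 0.85), ([0.559, 0.031, 0.01], 0.79), ([0.484, -0.086, 0.014], 0.7), ([0.471, -0.065, 0.014], 0.63), ([0.606, -0.059, 0.012], 0.6)]
top 106 [0.4161 0.2811 0.0936] [0.4158 0.2819 0.1073] [0.41731056 0.27866858 0.10584845]
top tube [([0.4182, 0.277, 0.0026], 0.7)]
top tube_floor [([0.4173, 0.2767, 0.0062], 0.72)]
side 198 [0.4138 0.2752 0.0834] [0.4133 0.2819 0.1069] [0.41261817 0.2815035  0.10730706]
side tube [([0.4155, 0.2772, -0.0012], 0.67)]
side tube_floor [([0.4195, 0.2717, 0.0019], 0.65), ([0.4354, -0.2656, -0.0026], 0.55)]
travel [-11.68, -37.49, -5.35] dr [0.0, -0.2, 0.0]
```

>>> play_rows --commands '[{"travel":[-1,-4,-3],"dr":[0,0,0],"hand":0.1},{"travel":[-2.5,-8.5,-3],"dr":[0,0,0],"hand":0.1},{"travel":[-4,-13,-3],"dr":[0,0,0],"hand":0.1},{"travel":[-5.5,-18,-3],"dr":[0,0,0],"hand":0.1},{"travel":[-7,-23,-3],"dr":[0,0,0],"hand":0.1},{"travel":[-8.5,-28,-3],"dr":[0,0,0],"hand":0.1},{"travel":[-10,-33,-3],"dr":[0,0,0],"hand":0.1},{"travel":[-10.9,-36.5,-3],"dr":[0,0,0],"hand":0.1},{"travel":[-11.2,-38.3,-3],"dr":[0,0,0],"hand":0.1},{"travel":[-11.2,-38.3,-3],"dr":[0,0,0],"hand":0.1},{"travel":[-11.2,-38.3,-3],"dr":[0,0,0],"hand":0.1}]'

```text
t: 40.15
eef_pos: [0.4171, 0.2779, 0.3273]
tcp_rot: [3.141, -0.105, 0.001]
contact_force: [-1.0, -0.3, -1.8]
opening: 0.218
finger_force: 115.5
```

```bash
cat > tube.py <<'E'
from h import *
s,p,ro=st();print(s['t'],p.round(4),ro.round(3),s['contact_force'].round(1))
from scipy.optimize import least_squares
for n in ['side','top','wrist']:
    im,d,c=snap(n);W=world(c,d);hsv=cv2.cvtColor(im,cv2.COLOR_RGB2HSV)
    X=np.hypot(W[...,0]-p[0],W[...,1]-p[1])<.05
    br=(hsv[...,0]>8)&(hsv[...,0]<20)&(hsv[...,1]>110)&(d>0)&X&(W[...,2]>.118)&(W[...,2]<p[2]-.04)
    P=W[br];cam=np.linalg.inv(c['view'])[:3,3]
    if len(P)>20:
        # cylinder fit radius 8 mm, axis x=a+b*dz
        def f(q):
            h=P[:,2]-p[2]+.1;return np.hypot(P[:,0]-p[0]-q[0]-q[2]*h,P[:,1]-p[1]-q[1]-q[3]*h)-.008
        v=(P-cam).mean(0)[:2];v/=np.hypot(*v);g=P.mean(0)[:2]-p[:2]+.006*v
        q=least_squares(f,[*g,0,0],loss='soft_l1',f_scale=.001).x
        print(n,'rod',len(P),'off',q[:2].round(4),'slope',q[2:].round(4),'tip xy',(p[:2]+q[:2]-.065*q[2:]).round(4))
    ye=(hsv[...,0]>20)&(hsv[...,0]<35)&(hsv[...,1]>110)&(d>0)&(np.hypot(W[...,0]-.416,W[...,1]-.278)<.04)&(W[...,2]>.02)&(W[...,2]<.095)
    P=W[ye]
    if len(P)>20:
        v=(P-cam).mean(0)[:2];v/=np.hypot(*v);g=P.mean(0)[:2]+.01*v
        q=least_squares(lambda q:np.hypot(P[:,0]-q[0],P[:,1]-q[1])-q[2],[*g,.014],loss='soft_l1',f_scale=.001).x
        print(n,'tube',len(P),q.round(4))
    for t in ('tube','tube_floor','rod_tip'):print(n,t,[(np.round(x['at'],4).tolist(),round(x['conf'],2)) for x in finder.mark_of(n,t)[:2]])
E
python3 tube.py
```

```text
40.15 [0.4171 0.2779 0.3273] [ 3.141e+00 -1.050e-01  1.000e-03] [-1.  -0.3 -1.8]
side rod 116 off [-0.0021 -0.0009] slope [0.0226 0.0056] tip xy [0.4135 0.2766]
side tube 126 [0.4143 0.2778 0.0137]
side tube [([0.4151, 0.275, -0.002], 0.64)]
side tube_floor [([0.4186, 0.2722, 0.001], 0.83)]
side rod_tip [([0.421, 0.2777, 0.1628], 0.71), ([0.3476, -0.2573, 0.0008], 0.59)]
top tube 26 [0.4159 0.2781 0.0127]
top tube [([0.4142, 0.2773, 0.0025], 0.57)]
top tube_floor [([0.4166, 0.2749, 0.0048], 0.67), ([0.6803, -0.2095, 0.0001], 0.41)]
top rod_tip [([0.3429, -0.2608, 0.0048], 0.62), ([0.5424, -0.0391, 0.0043], 0.44)]
wrist rod 528 off [-0.0006 -0.0004] slope [0.0054 0.0059] tip xy [0.4161 0.2772]
wrist tube 125 [0.4162 0.2786 0.0124]
wrist tube [([0.4157, 0.2775, -0.0031], 0.67)]
wrist tube_floor [([0.4179, 0.2754, 0.0093], 0.78), ([0.4885, -0.0892, 0.0123], 0.17)]
wrist rod_tip [([0.4165, 0.2785, 0.1638], 0.67), ([0.5087, 0.4865, -0.0017], 0.35)]
```

>>> play_rows --commands '[{"travel":[0,-0.1,0],"dr":[0,0,0],"hand":0.1},{"travel":[-0.2,-0.1,2],"dr":[0,0,0],"hand":0.1},{"travel":[-0.4,-0.1,4],"dr":[0,0,0],"hand":0.1},{"travel":[-0.5,-0.1,5],"dr":[0,0,0],"hand":0.1},{"travel":[-0.6,-0.1,6],"dr":[0,0,0],"hand":0.1},{"travel":[-0.7,-0.1,7],"dr":[0,0,0],"hand":0.1},{"travel":[-0.8,-0.1,8],"dr":[0,0,0],"hand":0.1},{"travel":[-0.8,-0.1,8],"dr":[0,0,0],"hand":0.1}]'

```text
t: 41.55
eef_pos: [0.417, 0.2787, 0.2457]
tcp_rot: [3.141, -0.103, -0.0]
contact_force: [0.1, -0.6, -0.7]
opening: 0.217
finger_force: 115.5
```

```bash
python3 - <<'E'
from h import *
s,p,ro=st();print(s['t'],p,ro,s['contact_force'],s['moment'])
E
```

```text
41.55 [0.41704255 0.27872125 0.24567332] [ 3.14050257e+00 -1.03087265e-01 -3.03380101e-04] [ 0.077125   -0.61788193 -0.71170603] [-0.02903776  0.07069693 -0.01528722]
```

>>> play_rows --commands '[{"travel":[-0.2,0,1.5],"dr":[0,0,0],"hand":0.1},{"travel":[-0.3,0,3],"dr":[0,0,0],"hand":0.1},{"travel":[-0.5,0,4.5],"dr":[0,0,0],"hand":0.1},{"travel":[-0.6,0,5.7],"dr":[0,0,0],"hand":0.1},{"travel":[-0.7,0,6.6],"dr":[0,0,0],"hand":0.1},{"travel":[-0.8,0,7.2],"dr":[0,0,0],"hand":0.1},{"travel":[-0.8,0,7.4],"dr":[0,0,0],"hand":0.1},{"travel":[-0.8,0,7.4],"dr":[0,0,0],"hand":0.1}]'

```text
t: 42.35
eef_pos: [0.4176, 0.2792, 0.1727]
tcp_rot: [-3.141, -0.106, -0.0]
contact_force: [-0.1, 0.3, -1.0]
opening: 0.214
finger_force: 115.6
```

>>> play_rows --commands '[{"travel":[0,0,0.2],"dr":[0,0,0],"hand":0.1},{"travel":[0,0,0.4],"dr":[0,0,0],"hand":0.1},{"travel":[0,0,0.4],"dr":[0,0,0],"hand":0.1}]'

```text
t: 42.65
eef_pos: [0.4179, 0.2792, 0.1686]
tcp_rot: [-3.141, -0.106, -0.0]
contact_force: [0.2, 0.1, -2.1]
opening: 0.217
finger_force: 115.6
```

>>> play_rows --commands '[{"travel":[0,0,0.2],"dr":[0,0,0],"hand":0.1},{"travel":[0,0,0.4],"dr":[0,0,0],"hand":0.1},{"travel":[0,0,0.4],"dr":[0,0,0],"hand":0.1}]'

```text
t: 42.95
eef_pos: [0.4184, 0.2792, 0.1675]
tcp_rot: [-3.14, -0.107, -0.001]
contact_force: [-6.6, -3.4, 17.3]
opening: 0.218
finger_force: 117.8
```

>>> play_rows --commands '[{"travel":[0,0,-0.2],"dr":[0,0,0],"hand":0.1},{"travel":[0,0,-0.25],"dr":[0,0,0],"hand":0.35},{"travel":[0,0,-0.25],"dr":[0,0,0],"hand":0.6},{"travel":[0,0,-0.25],"dr":[0,0,0],"hand":0.8},{"travel":[0,0,-0.25],"dr":[0,0,0],"hand":0.8},{"travel":[0.2,0,-2.5],"dr":[0,0,0],"hand":0.8},{"travel":[0.6,0,-6],"dr":[0,0,0],"hand":0.8},{"travel":[1.0,0,-10],"dr":[0,0,0],"hand":0.8},{"travel":[1.4,0,-14],"dr":[0,0,0],"hand":0.5},{"travel":[1.7,0,-17],"dr":[0,0,0],"hand":0},{"travel":[1.7,0,-17],"dr":[0,0,0],"hand":0}]' --force 40

```text
t: 44.05
eef_pos: [0.4191, 0.2802, 0.3403]
tcp_rot: [-3.136, -0.114, -0.001]
contact_force: [0.5, 0.3, -0.6]
opening: 0.298
finger_force: 0.0
```

```bash
python3 - <<'E'
from h import *
s,p,ro=st();print(s['t'],p,ro,s['opening'],s['qpos'].round(2))
for n in ['side','top']:
    im,d,c=snap(n);W=world(c,d);hsv=cv2.cvtColor(im,cv2.COLOR_RGB2HSV)
    X=(np.hypot(W[...,0]-.416,W[...,1]-.278)<.035)&(d>0)&((hsv[...,0]<8)|(hsv[...,0]>172))&(hsv[...,1]>130)
    P=W[X];print(n,'red',len(P),P.min(0).round(4) if len(P) else '',P.max(0).round(4) if len(P) else '',np.percentile(P[:,2],[2,98]) if len(P) else '')
    for t in ('rod_tip','rod_grip','lens_centre','lens_handle','magnifier','bowl'):print(n,t,[(np.round(x['at'],4).tolist(),round(x['conf'],2)) for x in finder.mark_of(n,t)[:2]])
E
```

```text
44.05 [0.41905681 0.28019679 0.34027168] [-3.13562600e+00 -1.13629056e-01 -9.90804299e-04] 0.2980737970522882 [ 0.6   0.12  1.63 -0.06  1.3   2.19]
side red 121 [0.4024 0.2673 0.1244] [0.4239 0.292  0.2129] [0.12615248 0.20900363]
side rod_tip [([0.3476, -0.2582, 0.0054], 0.74), ([0.6235, 0.2729, 0.2542], 0.5)]
side rod_grip [([0.236, -0.2984, 0.0116], 0.7), ([0.4193, 0.2843, 0.1579], 0.57)]
side lens_centre [([0.6676, 0.2067, 0.2566], 0.91)]
side lens_handle [([0.6272, 0.2764, 0.2522], 0.98)]
side magnifier [([0.7876, -0.0145, -0.0007], 0.76), ([0.4336, -0.2629, -0.0028], 0.17)]
side bowl [([0.5409, -0.0376, 0.0039], 0.81), ([0.42, 0.2748, 0.0007], 0.49)]
top red 18 [0.4157 0.2481 0.1416] [0.4281 0.2856 0.3734] [0.14595326 0.37023536]
top rod_tip [([0.341, -0.2569, 0.0062], 0.43)]
top rod_grip [([0.5058, 0.4915, 0.0015], 0.69), ([0.2324, -0.2924, 0.007], 0.67)]
top lens_centre [([0.6115, -0.4823, 0.002], 0.44), ([0.6249, 0.2769, 0.2584], 0.32)]
top lens_handle [([0.6241, 0.2775, 0.2563], 0.75), ([0.4305, -0.263, -0.0006], 0.54)]
top magnifier [([0.7924, -0.0108, 0.0012], 0.89)]
top bowl [([0.5426, -0.0405, 0.0011], 0.83), ([0.4114, 0.2797, 0.1627], 0.56)]
```

Rod is home: its handle spans 0.124 to 0.209 m in height. Next is the lens, pushed at its handle with shut fingers.

```bash
cat > lens.py <<'E'
from h import *
M=np.array([.792,-.013]);r=.335
def pose(phi,z): 
    a=np.radians(phi);return np.append(M+r*np.array([np.cos(a),np.sin(a)]),z),R.from_euler('xyz',[np.pi,0,np.radians(phi-90)])
E
python3 - <<'E'
from lens import *
s,p,ro=st();print(s['t'],p)
go(*pose(111.5,.36));
E
```

```text
44.75 [0.41734737 0.27908591 0.33540644]
travel [25.31, -1.97, 0.2] dr [1.1, -6.0, -21.5]
```

>>> play_rows --commands '[{"travel":[3,0,-1.5],"dr":[0.3,-2,-7],"hand":0},{"travel":[8,-0.6,-1.5],"dr":[0.6,-4,-14],"hand":0},{"travel":[13,-1,-1],"dr":[1.1,-6,-21.5],"hand":0},{"travel":[18,-1.4,-0.5],"dr":[1.1,-6,-21.5],"hand":0},{"travel":[23,-1.8,0],"dr":[1.1,-6,-21.5],"hand":0},{"travel":[25.3,-2,0.2],"dr":[1.1,-6,-21.5],"hand":0},{"travel":[25.3,-2,0.2],"dr":[1.1,-6,-21.5],"hand":0},{"travel":[25.3,-2,0.2],"dr":[1.1,-6,-21.5],"hand":0}]'

```text
t: 45.55
eef_pos: [0.6692, 0.2989, 0.3591]
tcp_rot: [-3.141, 0.002, 0.375]
contact_force: [-0.2, 1.1, 0.3]
opening: 0.003
finger_force: 0.0
```

```bash
python3 - <<'E'
from lens import *
s,p,ro=st();print(s['t'],p,ro,s['opening'])
go(*pose(111.5,.254))
R0=R.from_euler('xyz',ro)
print(s['qpos'].round(2))
p1,R1=pose(111.5,.254)
for f in range(113,174,3):
    q,Q=pose(f,.254);print(f,(R1.inv().apply(q-p1)*100).round(1).tolist(),(R1.inv()*Q).as_rotvec(degrees=True).round(1).tolist())
E
```

```text
45.55 [0.66922745 0.29891145 0.35907012] [-3.14149877e+00  2.43589672e-03  3.74892986e-01] 0.002892697883232447
travel [0.02, 0.02, 10.51] dr [-0.0, 0.1, -0.0]
[0.4  0.56 0.92 0.   1.66 1.6 ]
113 [-0.9, 0.0, 0.0] [0.0, 0.0, -1.5]
116 [-2.6, 0.1, 0.0] [0.0, 0.0, -4.5]
119 [-4.4, 0.3, 0.0] [0.0, 0.0, -7.5]
122 [-6.1, 0.6, 0.0] [-0.0, 0.0, -10.5]
125 [-7.8, 0.9, 0.0] [-0.0, 0.0, -13.5]
128 [-9.5, 1.4, 0.0] [0.0, 0.0, -16.5]
131 [-11.2, 1.9, 0.0] [0.0, 0.0, -19.5]
134 [-12.8, 2.6, 0.0] [0.0, 0.0, -22.5]
137 [-14.4, 3.3, 0.0] [0.0, 0.0, -25.5]
140 [-16.0, 4.1, 0.0] [-0.0, 0.0, -28.5]
143 [-17.5, 4.9, 0.0] [0.0, 0.0, -31.5]
146 [-19.0, 5.9, 0.0] [-0.0, 0.0, -34.5]
149 [-20.4, 6.9, 0.0] [0.0, 0.0, -37.5]
152 [-21.8, 8.0, 0.0] [-0.0, 0.0, -40.5]
155 [-23.1, 9.2, 0.0] [-0.0, 0.0, -43.5]
158 [-24.3, 10.4, 0.0] [0.0, 0.0, -46.5]
161 [-25.5, 11.7, 0.0] [-0.0, 0.0, -49.5]
164 [-26.6, 13.1, 0.0] [-0.0, 0.0, -52.5]
167 [-27.6, 14.5, 0.0] [0.0, 0.0, -55.5]
170 [-28.6, 16.0, 0.0] [0.0, 0.0, -58.5]
173 [-29.4, 17.5, 0.0] [0.0, 0.0, -61.5]
```

>>> play_rows --commands '[{"travel":[0,0,4],"dr":[0,0,0],"hand":0},{"travel":[0,0,8],"dr":[0,0,0],"hand":0},{"travel":[0,0,10.5],"dr":[0,0,0],"hand":0},{"travel":[0,0,10.5],"dr":[0,0,0],"hand":0}]'

```text
t: 45.95
eef_pos: [0.6659, 0.2984, 0.2516]
tcp_rot: [3.141, 0.009, 0.376]
contact_force: [0.3, -0.5, -0.4]
opening: -0.001
finger_force: 0.0
```

>>> play_rows --commands '[{"travel":[-0.9,0,0],"dr":[0,0,-1.5],"hand":0},{"travel":[-2.6,0.1,0],"dr":[0,0,-4.5],"hand":0},{"travel":[-4.4,0.3,0],"dr":[0,0,-7.5],"hand":0},{"travel":[-6.1,0.6,0],"dr":[0,0,-10.5],"hand":0},{"travel":[-7.8,0.9,0],"dr":[0,0,-13.5],"hand":0},{"travel":[-9.5,1.4,0],"dr":[0,0,-16.5],"hand":0},{"travel":[-11.2,1.9,0],"dr":[0,0,-19.5],"hand":0},{"travel":[-12.8,2.6,0],"dr":[0,0,-22.5],"hand":0},{"travel":[-14.4,3.3,0],"dr":[0,0,-25.5],"hand":0},{"travel":[-16.0,4.1,0],"dr":[0,0,-28.5],"hand":0},{"travel":[-17.5,4.9,0],"dr":[0,0,-31.5],"hand":0},{"travel":[-19.0,5.9,0],"dr":[0,0,-34.5],"hand":0},{"travel":[-20.4,6.9,0],"dr":[0,0,-37.5],"hand":0},{"travel":[-21.8,8.0,0],"dr":[0,0,-40.5],"hand":0},{"travel":[-23.1,9.2,0],"dr":[0,0,-43.5],"hand":0},{"travel":[-24.3,10.4,0],"dr":[0,0,-46.5],"hand":0},{"travel":[-25.5,11.7,0],"dr":[0,0,-49.5],"hand":0},{"travel":[-26.6,13.1,0],"dr":[0,0,-52.5],"hand":0},{"travel":[-27.6,14.5,0],"dr":[0,0,-55.5],"hand":0},{"travel":[-27.6,14.5,0],"dr":[0,0,-55.5],"hand":0}]'

```text
t: 47.95
eef_pos: [0.4651, 0.0619, 0.2582]
tcp_rot: [3.137, -0.001, 1.343]
contact_force: [0.3, 0.6, -0.8]
opening: 0.004
finger_force: 0.0
```

```bash
cat > lm.py <<'E'
from lens import *
s,p,ro=st();print(s['t'],p,ro,s['contact_force'].round(1))
print('tcp phi',np.degrees(np.arctan2(*(p[:2]-M)[::-1]))%360)
for n in ['side','top']:
    im,d,c=snap(n)
    for t in ('lens_centre','lens_handle','magnifier','bowl'):
        for x in finder.mark_of(n,t)[:1]:
            a=np.array(x['at']);print(n,t,a.round(4),round(x['conf'],2),'phi',np.degrees(np.arctan2(*(a[:2]-M)[::-1])).round(1)%360, np.hypot(*(a[:2]-M)).round(3))
    W=world(c,d);m=(d>0)&(W[...,2]>.25)&(W[...,2]<.28)&(np.hypot(W[...,0]-M[0],W[...,1]-M[1])<.31)&(np.hypot(W[...,0]-M[0],W[...,1]-M[1])>.18)&(im.min(2)>110)
    P=W[m]
    if len(P): print(n,'housing px',len(P),P.mean(0).round(4),((P.min(0)+P.max(0))/2).round(4))
E
python3 lm.py
```

```text
47.95 [0.46514866 0.06191027 0.25819772] [ 3.13681954e+00 -1.02715287e-03  1.34281550e+00] [ 0.3  0.6 -0.8]
tcp phi 167.0914526511899
side lens_centre [0.5443 0.0224 0.2578] 0.77 phi 171.9 0.25
side lens_handle [0.4635 0.0367 0.2563] 0.96 phi 171.4 0.332
side magnifier [ 7.889e-01 -1.630e-02  7.000e-04] 0.62 phi 226.8 0.005
side bowl [ 0.5426 -0.0391  0.0034] 0.67 phi 186.0 0.251
side housing px 1117 [0.5443 0.022  0.2634] [0.5498 0.0259 0.2629]
top lens_centre [0.5402 0.0284 0.2577] 0.83 phi 170.7 0.255
top lens_handle [0.4657 0.0413 0.2588] 0.88 phi 170.6 0.331
top magnifier [ 7.915e-01 -1.340e-02 -6.000e-04] 0.63 phi 218.7 0.001
top bowl [ 0.5421 -0.0373  0.0022] 0.76 phi 185.6 0.251
top housing px 926 [0.5538 0.0235 0.2629] [0.5517 0.0274 0.2627]
```

```bash
python3 - <<'E'
from lens import *
p1,R1=pose(167,.254)
for f in (169,171,173,175,177,179,180):
    q,Q=pose(f,.254);print(f,(R1.inv().apply(q-p1)*100).round(2).tolist(),f-167)
E
```

```text
169 [-1.17, 0.02, 0.0] 2
171 [-2.34, 0.08, 0.0] 4
173 [-3.5, 0.18, 0.0] 6
175 [-4.66, 0.33, 0.0] 8
177 [-5.82, 0.51, 0.0] 10
179 [-6.97, 0.73, 0.0] 12
180 [-7.54, 0.86, 0.0] 13
```

>>> play_rows --commands '[{"travel":[-1.2,0,0],"dr":[0,0,-2],"hand":0},{"travel":[-2.3,0.1,0],"dr":[0,0,-4],"hand":0},{"travel":[-3.5,0.2,0],"dr":[0,0,-6],"hand":0},{"travel":[-4.7,0.3,0],"dr":[0,0,-8],"hand":0},{"travel":[-5.8,0.5,0],"dr":[0,0,-10],"hand":0},{"travel":[-7.0,0.7,0],"dr":[0,0,-12],"hand":0},{"travel":[-7.5,0.9,0],"dr":[0,0,-13],"hand":0},{"travel":[-7.5,0.9,0],"dr":[0,0,-13],"hand":0}]'

```text
t: 49.25
eef_pos: [0.4574, -0.0125, 0.2552]
tcp_rot: [-3.141, 0.0, 1.57]
contact_force: [0.1, 0.1, -1.2]
opening: -0.001
finger_force: 0.0
```

```bash
python3 lm.py; python3 lm.py | grep lens
```

```text
49.25 [ 0.45743231 -0.01254716  0.25519336] [-3.14085060e+00  4.22860784e-04  1.56973813e+00] [ 0.1  0.1 -1.2]
tcp phi 179.92245028833193
side lens_centre [ 0.5396 -0.0288  0.2584] 0.8 phi 183.6 0.253
side lens_handle [ 0.4604 -0.0325  0.2557] 0.64 phi 183.4 0.332
side magnifier [ 0.7893 -0.013  -0.0018] 0.59 phi 180.0 0.003
side bowl [ 0.5413 -0.0386  0.0033] 0.83 phi 185.8 0.252
side housing px 1133 [ 0.5444 -0.0333  0.2631] [ 0.5483 -0.0288  0.263 ]
top lens_centre [ 0.5425 -0.0292  0.2597] 0.94 phi 183.7 0.25
top lens_handle [ 0.4611 -0.0336  0.2596] 0.9 phi 183.6 0.332
top magnifier [ 0.7903 -0.0117  0.0008] 0.88 phi 142.6 0.002
top bowl [ 0.5403 -0.0372  0.0014] 0.93 phi 185.5 0.253
top housing px 946 [ 0.5511 -0.0281  0.2627] [ 0.5551 -0.0276  0.2642]
side lens_centre [ 0.5425 -0.0304  0.2579] 0.87 phi 184.0 0.25
side lens_handle [ 0.4592 -0.0358  0.2519] 0.63 phi 183.9 0.334
top lens_centre [ 0.5414 -0.0276  0.2606] 0.58 phi 183.3 0.251
top lens_handle [ 0.4607 -0.0338  0.2577] 0.81 phi 183.6 0.332
```

>>> play_rows --commands '[{"travel":[-0.6,0,0],"dr":[0,0,0],"hand":0},{"travel":[-1.2,0,0],"dr":[0,0,0],"hand":0},{"travel":[-1.2,0,0],"dr":[0,0,0],"hand":0},{"travel":[1.0,0,0],"dr":[0,0,0],"hand":0},{"travel":[4,0,0],"dr":[0,0,0],"hand":0},{"travel":[6,0,-3],"dr":[0,0,0],"hand":0},{"travel":[7,0,-8],"dr":[0,0,0],"hand":0},{"travel":[7,0,-8],"dr":[0,0,0],"hand":0}]'

```text
t: 51.05
eef_pos: [0.4599, 0.0589, 0.3412]
tcp_rot: [3.13, -0.001, 1.572]
contact_force: [0.4, -0.3, -0.1]
opening: 0.002
finger_force: 0.0
```

```bash
python3 lm.py; python3 - <<'E'
from h import *
snap('side')
for t in ['rod_grip','cone_back','cone_right','cone_left','brush','jar','roller0']: print(t,[(np.round(x['at'],3).tolist(),round(x['conf'],2)) for x in finder.mark_of('side',t)[:8]])
print(st()[0]['t'])
E
```

```text
51.05 [0.45992014 0.05891105 0.34116569] [ 3.13010214e+00 -9.41116114e-04  1.57228343e+00] [ 0.4 -0.3 -0.1]
tcp phi 167.78140047275846
side lens_handle [ 0.4597 -0.0456  0.2577] 0.92 phi 185.6 0.334
side magnifier [ 0.7888 -0.0113 -0.0061] 0.57 phi 152.0 0.004
side bowl [ 0.5412 -0.0363  0.002 ] 0.98 phi 185.3 0.252
side housing px 1194 [ 0.5428 -0.0398  0.2633] [ 0.5482 -0.0359  0.2637]
top lens_centre [ 0.5436 -0.0359  0.2591] 0.82 phi 185.3 0.249
top lens_handle [ 0.4628 -0.0467  0.2592] 0.89 phi 185.8 0.331
top magnifier [ 7.937e-01 -1.340e-02 -4.000e-04] 0.81 phi 346.8 0.002
top housing px 1113 [ 0.5443 -0.036   0.2628] [ 0.5485 -0.0374  0.2637]
rod_grip [([0.233, -0.296, 0.01], 0.6), ([0.416, 0.284, 0.162], 0.57), ([0.538, -0.038, 0.003], 0.26)]
cone_back [([0.677, -0.211, 0.0], 0.82), ([0.569, 0.339, -0.002], 0.55)]
cone_right [([0.556, -0.339, -0.001], 0.88)]
cone_left [([0.568, 0.344, -0.004], 0.86)]
brush [([0.508, 0.487, 0.003], 0.75), ([0.609, -0.058, 0.012], 0.64)]
jar [([0.612, -0.478, 0.0], 0.91)]
roller0 [([0.471, -0.063, 0.01], 0.61), ([0.53, -0.061, 0.012], 0.55), ([0.499, 0.02, 0.017], 0.55), ([0.561, 0.031, 0.016], 0.54), ([0.61, -0.058, 0.013], 0.47), ([0.488, -0.09, 0.017], 0.41)]
51.95
```

```bash
python3 -c "
from bench import r; print(r.job_done())"
```

```text
the job is handed in; nothing more can be done
None
```

The job is handed in at about 52 s: all seven rollers lie 39 mm or more from where they started as best I could track them, the rod is fully down in its tube, the lens is over the bowl to within a few mm, and the cones, jar and brush have not moved; one roller push did slide the bowl about 9 mm, so I pushed it back to within about 3 mm of where it stood.

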